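# Make up a batch of six axles, with counter reset and job tag

### The arm

A 6-joint arm with a two-finger parallel gripper is mounted at the origin on a cart in front of the work surface, level with it; the furniture and walls round the work are solid. World frame = base frame: x ahead of the robot, y to its left, z up, the work surface at z = 0. Lengths are in m, angles in degrees, forces in N, time in s.
With the tool pointing down it reaches from about 0.35 to 0.875 m from the base axis. Payload 4.2 kg.
Tool frame: the origin (TCP) lies on the front face of the gripper's body, between the roots of the fingers; the fingertips stand finger_overhang ahead of it and the grasp point (between the pads) lies 51 mm ahead of it (finger_overhang is the distance from the TCP to the fingertips, in m); z points along the fingers, y is the line along which they close (so a half turn about z gives the same grasp; the last joint's range is limited). The gripper opens to 87 mm and grips with 3 to 60 N. Pads are 19 mm wide; open, the fingers measure 117 mm over their backs; the gripper's body (75 mm by 190 mm) begins 51 mm behind the grasp point.
Start: joints at [83.4, 22.042, 0.453, 0, -68.411, -14.817], TCP at [0.228, 0.582, 0.292] pointing down, gripper open.
Joint ranges: [-179.83, 179.83], [-69.29, 118.12], [-61.27, 80.66], [-181.25, 117.63], [-171.15, -9.14], [-177.46, 177.46]. Speed limits (degrees/s): [159.86, 159.86, 180, 180, 180, 180].

### API

Orientations are given as a 3x3 rotation matrix whose columns are the frame's x, y, z axes.
In Python, from station import sense, capture, camera_model, finish_job, finger_overhang gives the robot as it stands. The module is installed in compiled form; this text tells all that it offers.
- The arm moves only by the tool jog_arm, never from a script. Its argument "rows" is a list that holds one entry, the list of rows, each a list of 4 numbers: the shift along the tool's x, y, z in m, then the turn about the tool's z in rad. A call has 1 to 20 rows; each row shifts and turns the commanded pose from where the row before left it, along the tool's axes as they then stand; what a row does not reach is not made up. A row lasts 1/8 s, in which the tool goes at most 62.5 mm and 10.7 degrees, less where a joint would pass 70% of its speed; a pose out of reach is approached as far as the arm can. A call is refused whole if a number of a shift passes 0.0625 or a number of a turn 0.188, either way. A call with a gripper value outside its range is refused whole. "claw" is the opening, from 0 (shut) to 1 (fully open), set as the call begins (left out, the last holds). The fingers move at their own pace and stop on an object; the grip force is fixed at half the most. Time passes only in rows, so rows that do not move let the fingers close. It gives the time, the measured TCP pose, the force, the opening and the grip force at its end, in the units of the state.
- sense(): the state, without advancing time (a new reading comes with each control period).
- capture(name): name is "scene" or "top"; returns the picture (384x512x3 uint8, red, green, blue); there is no depth.
- camera_model(name): a dict with "fovy" (degrees; the focal length in pixels is half the picture's height over the tangent of half this angle, whatever the lens; pixels are square), "cx", "cy" (the principal point, pixels), "eye" and "rotation" of the camera in the world. Camera axes: x right, y down, z forward; pixel columns grow to the right and rows downward; lengths in m; the calibration is good to about 2 mm. A picture is of the moment at which its call begins. camera_model takes no time and is no camera call.
- finish_job(): hands the job in; it is judged then, once.
The state is a dict: "time_s": time; "joints": joint angles; "joint_velocities": joint speeds; "effort": joint torques, N m; "tcp_pos": TCP position; "ee_rot": TCP orientation; "wrist_force": force on the tool from outside, world axes, zero at the start; "moment": the same for the moment, N m; "gripper_width": opening from 0.0 (shut) to 1.0 (fully open); "gripper_force": force on a finger pad.
Only numpy, scipy, OpenCV 4.12 (cv2) and the standard library are available. Lean on these libraries where they do the work, as an engineer would, in place of code of your own. Each camera call takes 0.05 s, during which the arm holds its last target. There are 200 camera calls.

### The job

A new batch of six square-flanged stub axles is to be made up in the grey transit tray. First, before any axle goes in, clear the batch counter: press its recessed reset button with the reset pin and put the pin back in its well. Then make the tray up to six from the spares on the bench, one square-flanged axle standing flat in each compartment (leave the round-flanged one where it is and any axles too many on the bench), and when it is full, and only then, hang the new job tag on the hook in front of the tag that already hangs there, without taking that one off.

Things in the scene. Friction and masses are not known exactly. Their poses are not given: they have to be found in the camera images.
- axle_1_mid (a point): square-flanged steel stub axle, upright, 82 mm tall, 0.25 to 0.47 kg: flange 54 x 54 x 12 mm at the foot, shoulder (diameter 26) up to 18 mm, then a round spindle of diameter 20 mm, thinner from 63 mm up. This point: on its axis, 41 mm above its underside; z up the spindle, x and y along the flange's sides. One of five spares standing on the bench.
- axle_2_mid (a point): square-flanged steel stub axle, upright, 82 mm tall, 0.25 to 0.47 kg: flange 54 x 54 x 12 mm at the foot, shoulder (diameter 26) up to 18 mm, then a round spindle of diameter 20 mm, thinner from 63 mm up. This point: on its axis, 41 mm above its underside; z up the spindle, x and y along the flange's sides. One of five spares standing on the bench.
- axle_3_mid (a point): square-flanged steel stub axle, upright, 82 mm tall, 0.25 to 0.47 kg: flange 54 x 54 x 12 mm at the foot, shoulder (diameter 26) up to 18 mm, then a round spindle of diameter 20 mm, thinner from 63 mm up. This point: on its axis, 41 mm above its underside; z up the spindle, x and y along the flange's sides. One of five spares standing on the bench.
- axle_4_mid (a point): square-flanged steel stub axle, upright, 82 mm tall, 0.25 to 0.47 kg: flange 54 x 54 x 12 mm at the foot, shoulder (diameter 26) up to 18 mm, then a round spindle of diameter 20 mm, thinner from 63 mm up. This point: on its axis, 41 mm above its underside; z up the spindle, x and y along the flange's sides. One of five spares standing on the bench.
- axle_5_mid (a point): square-flanged steel stub axle, upright, 82 mm tall, 0.25 to 0.47 kg: flange 54 x 54 x 12 mm at the foot, shoulder (diameter 26) up to 18 mm, then a round spindle of diameter 20 mm, thinner from 63 mm up. This point: on its axis, 41 mm above its underside; z up the spindle, x and y along the flange's sides. One of five spares standing on the bench.
- packed_1_mid (a point): square-flanged steel stub axle, upright, 82 mm tall, 0.25 to 0.47 kg: flange 54 x 54 x 12 mm at the foot, shoulder (diameter 26) up to 18 mm, then a round spindle of diameter 20 mm, thinner from 63 mm up. This point: on its axis, 41 mm above its underside; z up the spindle, x and y along the flange's sides. One of up to three already in the tray (some absent).
- packed_2_mid (a point): square-flanged steel stub axle, upright, 82 mm tall, 0.25 to 0.47 kg: flange 54 x 54 x 12 mm at the foot, shoulder (diameter 26) up to 18 mm, then a round spindle of diameter 20 mm, thinner from 63 mm up. This point: on its axis, 41 mm above its underside; z up the spindle, x and y along the flange's sides. One of up to three already in the tray (some absent).
- packed_3_mid (a point): square-flanged steel stub axle, upright, 82 mm tall, 0.25 to 0.47 kg: flange 54 x 54 x 12 mm at the foot, shoulder (diameter 26) up to 18 mm, then a round spindle of diameter 20 mm, thinner from 63 mm up. This point: on its axis, 41 mm above its underside; z up the spindle, x and y along the flange's sides. One of up to three already in the tray (some absent).
- packed_4_mid (a point): square-flanged steel stub axle, upright, 82 mm tall, 0.25 to 0.47 kg: flange 54 x 54 x 12 mm at the foot, shoulder (diameter 26) up to 18 mm, then a round spindle of diameter 20 mm, thinner from 63 mm up. This point: on its axis, 41 mm above its underside; z up the spindle, x and y along the flange's sides. One of up to three already in the tray (some absent).
- round_axle_mid (a point): a stub axle of another type: like the others (82 mm tall, spindle diameter 20 mm) but its foot flange is round, diameter 56 mm. This point: on its axis, 41 mm above its underside. It does not belong to this batch.
- pocket_0 (a point): one of six compartments (two rows of three, 70 mm apart) of the fixed grey tray, 214 x 144 mm. Inside it is 66 x 66 mm; floor 10 mm above the bench, walls 4 mm thick, up to 30 mm above the bench. This point: over its middle, 41 mm above its floor, where the mid point of an axle standing in it lies; x and y along the tray's walls, z up.
- pocket_1 (a point): one of six compartments (two rows of three, 70 mm apart) of the fixed grey tray, 214 x 144 mm. Inside it is 66 x 66 mm; floor 10 mm above the bench, walls 4 mm thick, up to 30 mm above the bench. This point: over its middle, 41 mm above its floor, where the mid point of an axle standing in it lies; x and y along the tray's walls, z up.
- pocket_2 (a point): one of six compartments (two rows of three, 70 mm apart) of the fixed grey tray, 214 x 144 mm. Inside it is 66 x 66 mm; floor 10 mm above the bench, walls 4 mm thick, up to 30 mm above the bench. This point: over its middle, 41 mm above its floor, where the mid point of an axle standing in it lies; x and y along the tray's walls, z up.
- pocket_3 (a point): one of six compartments (two rows of three, 70 mm apart) of the fixed grey tray, 214 x 144 mm. Inside it is 66 x 66 mm; floor 10 mm above the bench, walls 4 mm thick, up to 30 mm above the bench. This point: over its middle, 41 mm above its floor, where the mid point of an axle standing in it lies; x and y along the tray's walls, z up.
- pocket_4 (a point): one of six compartments (two rows of three, 70 mm apart) of the fixed grey tray, 214 x 144 mm. Inside it is 66 x 66 mm; floor 10 mm above the bench, walls 4 mm thick, up to 30 mm above the bench. This point: over its middle, 41 mm above its floor, where the mid point of an axle standing in it lies; x and y along the tray's walls, z up.
- pocket_5 (a point): one of six compartments (two rows of three, 70 mm apart) of the fixed grey tray, 214 x 144 mm. Inside it is 66 x 66 mm; floor 10 mm above the bench, walls 4 mm thick, up to 30 mm above the bench. This point: over its middle, 41 mm above its floor, where the mid point of an axle standing in it lies; x and y along the tray's walls, z up.
- pin_grip (a point): reset pin, a steel stylus 102 mm long, 0.07 kg, that stands point down in the counter's well, hanging by its collar. This point: middle of its round grip (diameter 14, 58 mm long), 73 mm above the tip; z up along the pin. Collar (diameter 23, 4 mm thick) with its underside 40 mm above the tip; below it the shank, diameter 7 mm, and for the last 10 mm a point of diameter 4.4 mm.
- pin_well (a point): centre of the mouth of the pin's well, a round hole of diameter 16 mm and 45 mm deep, in the flat top of the batch counter, a fixed grey box 96 x 120 x 55 mm with a display. The top lies 55 mm above the bench; the pin is home when its collar rests on it here. x, y along the box's sides, z up.
- reset_top (a point): centre of the top of the white reset button (diameter 10 mm), which lies 5 mm down in a round hole of diameter 13 mm in the same flat top, 64 mm to the well's -y side: too deep and narrow for fingers. (Beyond the counter on that side the fixed brush machine, up to 270 mm tall, fills the bench from 0.48 to 0.75 m ahead of the robot: carry things round its front.)
- reset (a joint): travel of the reset button, m: 0 = up, 0.0035 = fully pressed, straight down. A spring returns it: about 1.2 N to start, 4 N fully pressed.
- new_tag_mid (a point): new job tag, aluminium plate with a card, 64 mm wide (its y), 110 mm high (z), 6 mm thick (x), 0.08 kg, both faces alike; a bar 8 mm high runs along its top, below it the hanging slot. This point: its centre. It stands upright in the middle slot of a fixed black rack (55 x 100 mm, 34 mm high), lower edge 10 mm above the bench. Can be held by its two side edges above the rack.
- new_tag_slot (a point): centre of the new tag's hanging slot, a window 34 mm wide and 28 mm high, 88 mm above its lower edge (33 mm above its centre)
- hung_tag_slot (a point): centre of the hanging slot of the earlier tag, a tag of the same shape that hangs on the hook from the start, 24 to 40 mm out from the post
- hook_arm (a point): fixed tag stand's hook: a level round rod of diameter 6 mm, 200 mm above the bench, from an upright post (4 mm higher) 115 mm outward; its free end then turns up 9 mm, 123 mm from the post. This point: on the rod's axis 80 mm out from the post; x along the rod towards the post (free end at x = -0.043, post at +0.080), z up. A hanging tag's slot centre lies 11 mm below the axis.

How it is judged:
By the outcome, as a careful person would: the job done as asked, in the order asked, and still so for the second after the job is handed in, with the robot touching nothing.
Of packed_1, packed_2, packed_3, packed_4 only 1 to 3 are there at a start; the rules pass over those that are not, and their reading is None.
At some moment in a run one of axle_1, axle_2, axle_3, axle_4, axle_5 may be knocked a few centimetres aside while the robot is not near it.
It also fails if it takes over 210 s, if anything falls off the work surface, if the arm or the gripper's body presses on something with over 40 N, if the wrist force passes 120 N, or if a joint passes its speed limit or range.

## Working session

There is one attempt and no reset: what is moved stays moved. The work goes in short steps, Python scripts to look and compute and a tool call to move; the robot and the scene stay as the last step left them, time stands still between calls to the robot, and variables do not carry over. Pictures are saved under pics/ and viewed, at most 14 in all, crops included, and the job is handed in when it is done.

Besides the shell and the picture viewer there is one more tool, called after "Call:" as name(argument=value, ...), one argument or row to a line, values as JSON. jog_arm: Moves the arm, as the interface text tells. Its arguments: {"type":"object","properties":{"rows":{"type":"array"},"claw":{"type":"number"}},"required":["rows"]}

```bash
mkdir -p pics; python3 - <<'E'
from station import *
import cv2,numpy as np
np.set_printoptions(precision=4,suppress=True)
for n in("scene","top"):
    cv2.imwrite(f"pics/{n}0.png",cv2.resize(capture(n)[:,:,::-1],(800,600),interpolation=cv2.INTER_CUBIC)); print(n,camera_model(n))
print(sense(),finger_overhang)
E
```

```text
scene {'fovy': 50.00388211187652, 'cx': 259.588302472171, 'cy': 191.1144299259207, 'eye': array([-0.3087, -0.5867,  0.8235]), 'rotation': array([[ 0.5686, -0.4482,  0.6898],
       [-0.8226, -0.3169,  0.4721],
       [ 0.007 , -0.8358, -0.5489]])}
top {'fovy': 53.468189985261844, 'cx': 254.57267945946654, 'cy': 188.8766466752907, 'eye': array([ 0.3571, -0.0158,  1.2823]), 'rotation': array([[-0.0126, -0.9838,  0.1786],
       [-0.9999,  0.0132,  0.0023],
       [-0.0046, -0.1785, -0.9839]])}
{'time_s': 0.1, 'joints': array([ 83.401 ,  22.0836,   0.3874,  -0.0254, -68.4113, -14.8168]), 'joint_velocities': array([-0.0627, -0.0399,  0.1115,  0.0964,  0.1398,  0.1076]), 'effort': array([ -0.0003, -39.1692,  18.7934,   4.2318,   0.0134,  -0.0001]), 'tcp_pos': array([0.228 , 0.5815, 0.2913]), 'ee_rot': array([[ 0.9309, -0.3653, -0.0006],
       [-0.3653, -0.9309, -0.0018],
       [ 0.0001,  0.0019, -1.    ]]), 'wrist_force': array([-0.2647, -0.1257,  0.2512]), 'moment': array([-0.0114,  0.025 ,  0.0243]), 'gripper_force': 0.0, 'gripper_width': 1.000157550119517} 0.0697
```

View pics/scene0.png

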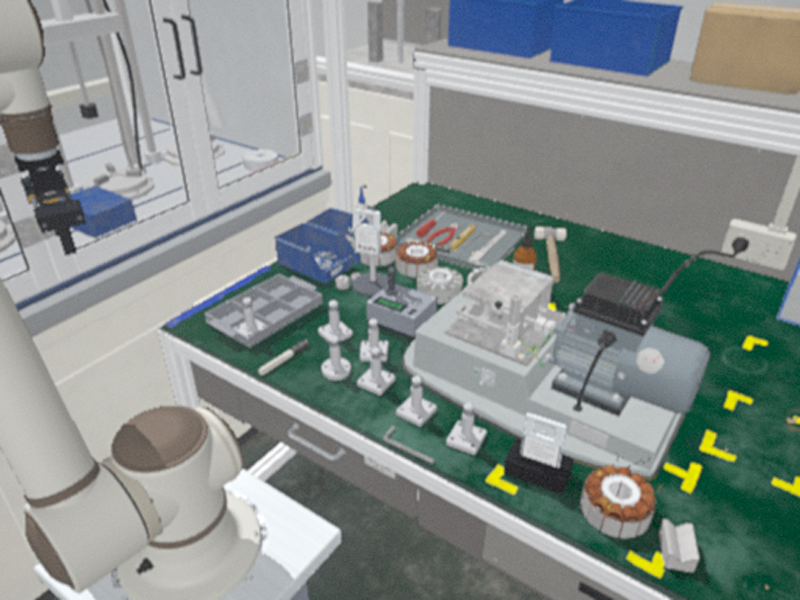

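View pics/top0.png

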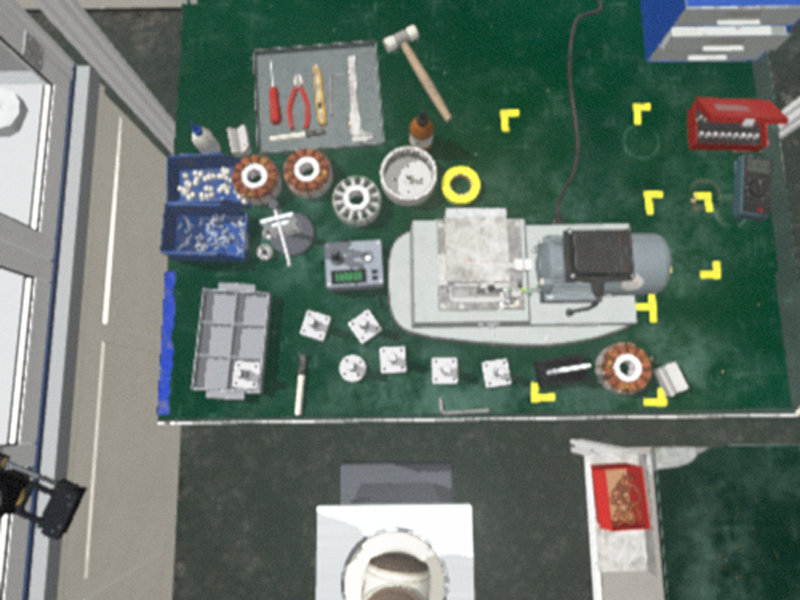

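```bash
cat > h.py <<'E'
from station import *
import cv2,numpy as np
from scipy.optimize import least_squares
np.set_printoptions(precision=4,suppress=True)
def avg(n,k=4): return np.mean([capture(n).astype(float) for _ in range(k)],0).astype(np.uint8)
def cam(n):
    m=camera_model(n); f=192/np.tan(np.radians(m['fovy']/2))
    return f,m['cx'],m['cy'],np.array(m['eye']),np.array(m['rotation'])
C={n:cam(n) for n in("scene","top")}
def proj(n,P):
    f,cx,cy,e,R=C[n]; q=(np.atleast_2d(P)-e)@R
    return np.c_[f*q[:,0]/q[:,2]+cx,f*q[:,1]/q[:,2]+cy]
def onz(n,uv,z):  # pixel -> world at height z
    f,cx,cy,e,R=C[n]; d=R@np.array([(uv[0]-cx)/f,(uv[1]-cy)/f,1]); return e+d*(z-e[2])/d[2]
def tri(a,b):  # a=scene uv, b=top uv
    r=least_squares(lambda P:np.r_[proj("scene",P)[0]-a,proj("top",P)[0]-b],[.5,.1,.05]); return r.x,np.sqrt(np.mean(r.fun**2))
def crop(im,x0,y0,w,s,name,h=None,grid=10):
    h=h or w*3//4
    c=cv2.resize(im[y0:y0+h,x0:x0+w,::-1],None,fx=s,fy=s,interpolation=cv2.INTER_CUBIC)
    for x in range(x0-x0%-grid,x0+w,grid):
        cv2.line(c,(int((x-x0+.5)*s),0),(int((x-x0+.5)*s),6),(0,255,255),1); cv2.putText(c,str(x),(int((x-x0+.5)*s)+1,16),0,.35,(0,255,255),1)
    for y in range(y0-y0%-grid,y0+h,grid):
        cv2.line(c,(0,int((y-y0+.5)*s)),(6,int((y-y0+.5)*s)),(0,255,255),1); cv2.putText(c,str(y),(8,int((y-y0+.5)*s)+4),0,.35,(0,255,255),1)
    cv2.imwrite(f"pics/{name}.png",c)
E
python3 - <<'E'
from h import *
t=avg("top");s=avg("scene"); cv2.imwrite("t0.png",t[:,:,::-1]);cv2.imwrite("s0.png",s[:,:,::-1])
crop(t,100,120,133,6,"tl",100); crop(t,190,190,220,3.6,"tr",80)
crop(s,125,115,133,6,"sl",100); crop(s,180,190,200,4,"sr",140)
E
```

```text
(no output)
```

View pics/tl.png

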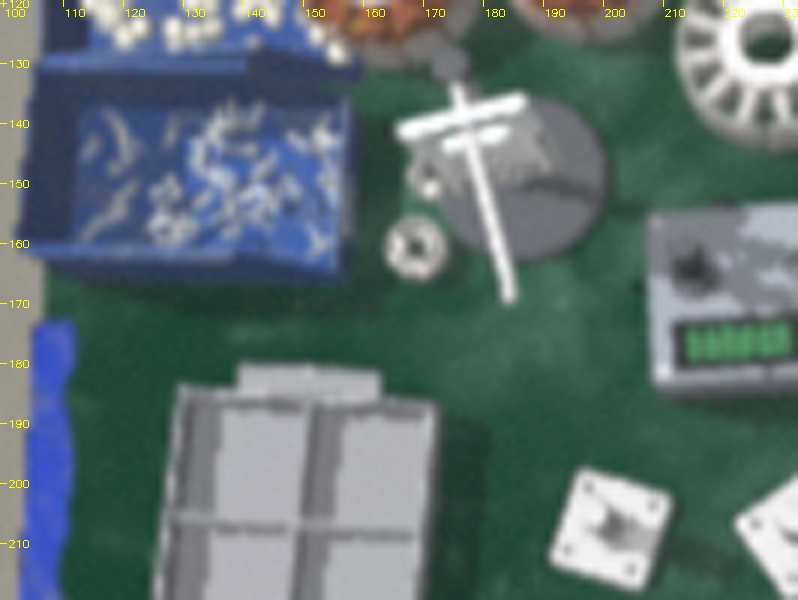

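View pics/sl.png

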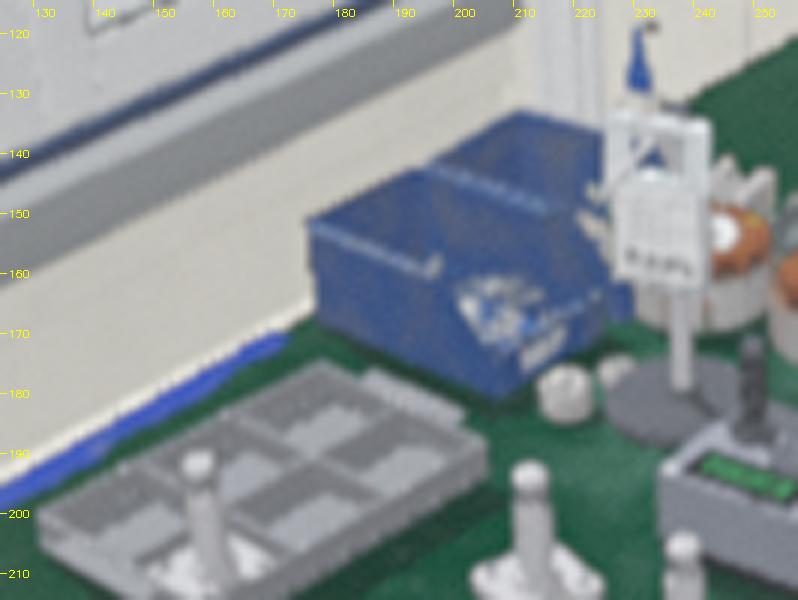

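View pics/tr.png

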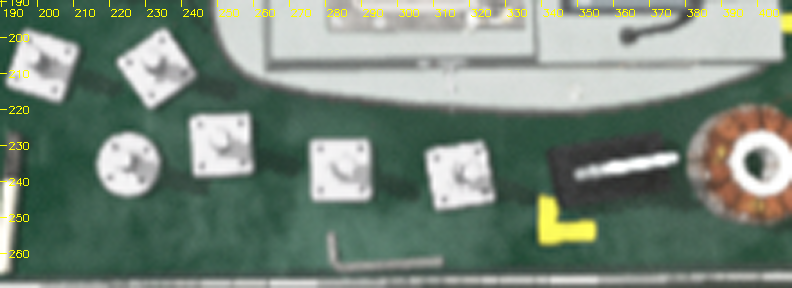

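View pics/sr.png

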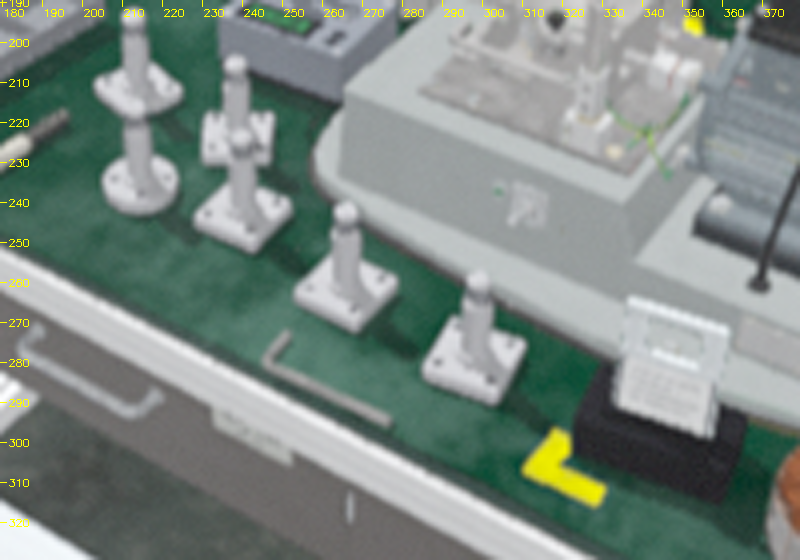

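The scene: tray upper left (top view, around px 128–173 × 185–255) holding one packed axle. Five square spares stand at top px (201,207), (230,209), (247,230), (281,237), (316,238), and the round one at (224,235). The tag rack is at (360,237), the pin at (215,164), and the hook rod runs from (177,132) to (184,168). Next I'll zoom in on the counter and tray.

```bash
python3 - <<'E'
from h import *
t=cv2.imread("t0.png")[:,:,::-1];s=cv2.imread("s0.png")[:,:,::-1]
crop(t,200,148,57,7,"a",43,5);crop(s,225,163,57,7,"b",53,5);crop(t,118,180,66,4.5,"c",80,5);crop(s,125,170,88,5,"d",66,5)
o=np.zeros((600,800,3),np.uint8)
def put(n,x,y,h,w):
    i=cv2.imread(f"pics/{n}.png")[:h,:w]; o[y:y+i.shape[0],x:x+i.shape[1]]=i
put("a",0,0,301,399);put("b",400,0,280,400);put("c",0,302,298,300);put("d",355,290,310,440)
put("c",0,302,298,300)
cv2.imwrite("pics/comp1.png",o)
E
```

```text
(no output)
```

View pics/comp1.png

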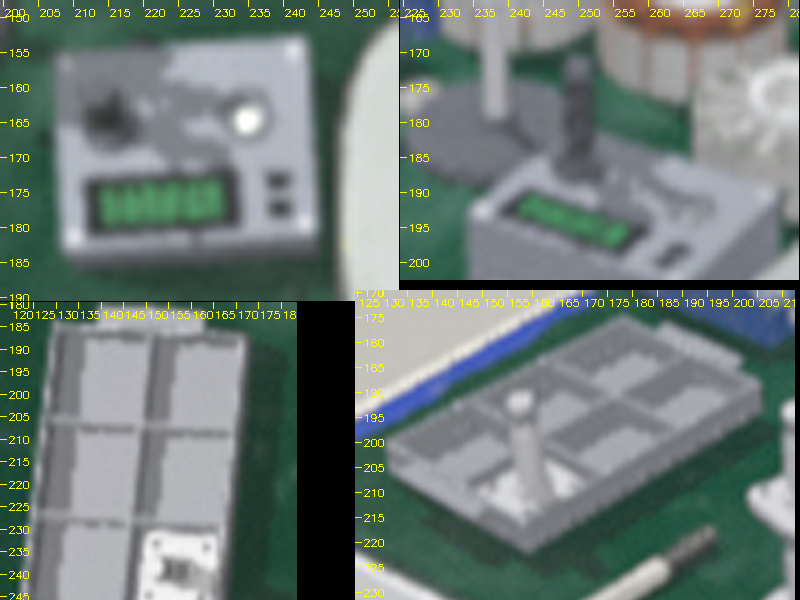

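```bash
cat > fit.py <<'E'
from h import *
def rect(c,w,h,z): # c=x,y,yaw ; w along local x, h along y
    k=np.array([[1,1],[1,-1],[-1,-1],[-1,1]])*[w/2,h/2]; co,s=np.cos(c[2]),np.sin(c[2])
    return np.c_[k@np.array([[co,s],[-s,co]])+c[:2],np.full(4,z)]
def fit(obs,w,h,z,x0): # obs: list (cam, idx corner, uv)
    f=lambda c:np.concatenate([proj(n,rect(c,w,h,z)[i])[0]-uv for n,i,uv in obs])
    r=least_squares(f,x0); return r.x,r.fun.reshape(-1,2)
E
python3 - <<'E'
from fit import *
T,S="top","scene"
# corners idx 0:+x+y (top-left in top img) 1:+x-y 2:-x-y 3:-x+y
def rep(n,obs,w,h,z,x0):
    for nm,o in (("all",obs),("top",[a for a in obs if a[0]==T])):
        x,r=fit(o,w,h,z,x0); print(n,nm,x[:2],np.degrees(x[2]),"res",np.abs(r).max(1).round(1))
rep("counter",[(T,0,(207.4,154.2)),(T,1,(243.5,152.9)),(T,2,(244.9,181.4)),(T,3,(208.5,183)),(S,3,(234.2,192.8)),(S,1,(278.6,189.9))],.096,.12,.055,[.6,.1,0])
rep("tray",[(T,0,(129.5,184)),(T,1,(172.3,186.5)),(T,2,(167.2,253)),(T,3,(123,249.1)),(S,3,(131.1,200.1)),(S,0,(177.5,175.1)),(S,1,(205.9,187.1)),(S,2,(159.5,217.9))],.214,.144,.03,[.5,.3,0])
A={1:[(197,197.3),(211.5,202),(206.2,217.8),(191.2,213.2)],2:[(222,207.6),(235.3,197.3),(243.9,209.8),(231.7,219.5)],3:[(242.3,221.2),(259.2,220.3),(259.8,237.6),(243.1,238.7)],4:[(275.6,228.4),(292.6,227.8),(293.1,244.8),(276.2,245.3)],5:[(307.6,230.9),(324.2,228.4),(327,244.8),(310.3,247.8)]}
tip={1:(212.8,193.5),2:(238.3,205.8),3:(239.5,224),4:(266,242.5),5:(299,260)}
for k,v in A.items():
    x,r=fit([(T,i,p) for i,p in enumerate(v)],.054,.054,.012,[.45,0,0]); print("axle",k,x[:2],np.degrees(x[2]),abs(r).max(),"tip@.079 scene",onz(S,tip[k],.079)[:2])
print("round",onz(T,(225,235.1),.012))
print("button",onz(T,(234.6,164.6),.05),"pin top",onz(T,(215.2,165.4),.117), tri((250.2,169.6),(215.2,165.4)))
print("tag ends top",onz(T,(349.5,237.8),.12),onz(T,(377.6,233.1),.12),"scene",onz(S,(336.8,264.5),.12),onz(S,(361.5,272),.12))
print("tri tag",tri((336.8,264.5),(349.5,237.8)),tri((361.5,272),(377.6,233.1)))
print("hook end",onz(T,(184.5,169.5),.205),"root",onz(T,(175.8,133.7),.202),"tag",onz(T,(165.8,141.5),.211),onz(T,(187.2,135.8),.211))
print("tri end",tri((223.7,146.2),(184.5,169.5)),"tag",tri((226.5,132.8),(165.8,141.5)),tri((242.8,135.3),(187.2,135.8)))
E
```

```text
counter all [0.6515 0.081 ] 2.167906794720042 res [0.6 0.1 0.2 0.3 0.4 0.8]
counter top [0.652  0.0804] 1.9360561402641216 res [0.4 0.1 0.2 0.2]
tray all [0.4923 0.3397] -3.19451651008977 res [1.  0.3 1.4 0.5 0.5 0.6 0.9 1.5]
tray top [0.4926 0.3396] -3.5740276488355565 res [0.8 0.4 1.4 0.3]
axle 1 [0.5264 0.1663] -18.478948858994567 0.4705079118167532 tip@.079 scene [0.527 0.17 ]
axle 2 [0.5217 0.0596] 37.05732601780293 0.6018442779557631 tip@.079 scene [0.5197 0.0603]
axle 3 [0.4509 0.0004] 2.163569118478217 0.6905528392125575 tip@.079 scene [0.4481 0.0017]
axle 4 [ 0.426  -0.1095] 0.7320993089265974 0.42352698171390557 tip@.079 scene [ 0.4238 -0.1083]
axle 5 [ 0.42   -0.2181] 7.816750907504902 0.4619486772892003 tip@.079 scene [ 0.4153 -0.2186]
round [0.4333 0.0871 0.012 ]
button [0.6637 0.0524 0.05  ] pin top [0.6453 0.1097 0.117 ] (array([0.6423, 0.1058, 0.1356]), np.float64(0.5790528030918594))
tag ends top [ 0.4139 -0.2984  0.12  ] [ 0.4269 -0.3842  0.12  ] scene [ 0.4148 -0.3228  0.12  ] [ 0.4254 -0.3828  0.12  ]
tri tag (array([ 0.4217, -0.3121,  0.1069]), np.float64(2.6452985917624106)) (array([ 0.4263, -0.3833,  0.1198]), np.float64(0.2451597240563787))
hook end [0.6125 0.1893 0.205 ] root [0.7224 0.2178 0.202 ] tag [0.6959 0.2446 0.211 ] [0.7124 0.1823 0.211 ]
tri end (array([0.6118, 0.1875, 0.2106]), np.float64(0.2521272771899377)) tag (array([0.6969, 0.244 , 0.2101]), np.float64(0.2911126340011301)) (array([0.7118, 0.1823, 0.2121]), np.float64(0.09957265308923577))
```

```bash
python3 - <<'E'
from h import *
b=onz("top",(234.6,164.6),.05)
for a in (2.1,):
    p=b+.064*np.array([-np.sin(np.radians(a)),np.cos(np.radians(a)),0]); print(p)
    for z in (.057,.117):
        q=p.copy();q[2]=z
        print(z,"top comp",(proj("top",q)[0]-[200,148]+.5)*7,"scene comp",(proj("scene",q)[0]-[225,163]+.5)*7+[400,0])
q=b.copy();print("button scene comp",(proj("scene",q)[0]-[225,163]+.5)*7+[400,0])
t=cv2.imread("t0.png",0);print(t[155:174,208:224])
E
```

```text
[0.6614 0.1164 0.05  ]
0.057 top comp [109.4905 122.7595] scene comp [580.3974 165.7396]
0.117 top comp [95.3098 90.7609] scene comp [579.7223  60.8574]
button scene comp [690.4201 216.8417]
[[101 114 111 112 115 112 115 113 115 116 115 116 113 113 115 124]
 [124 143 131 126 125 126 127 127 128 127 127 129 128 127 127 128]
 [130 151 140 130 130 130 128 131 129 126 129 130 128 130 130 141]
 [124 138 134 130 129 129 126 129 127 128 127 131 130 129 135 158]
 [123 129 130 127 127 123 121 123 125 127 129 129 130 130 134 148]
 [122 129 128 119 122 119 116 116 111 121 129 130 127 130 131 134]
 [123 127 126 117 117 118 115 104  89 108 122 130 135 131 131 135]
 [123 128 128 118 110 105 102  85  76  97 119 141 154 143 138 150]
 [121 128 127 118  92  81  75  66  64  86 109 136 163 160 142 144]
 [123 128 125 110  85  67  60  57  57  73  92 114 147 150 136 135]
 [129 137 133 117  89  68  59  53  56  67  82  95 122 131 131 129]
 [146 163 160 141 101  83  74  70  69  73  79  93 114 127 129 129]
 [151 177 179 165 123 107 102  97  90  83  80  99 118 126 130 130]
 [146 178 185 176 149 127 122 109 102  96 108 119 133 138 130 129]
 [145 177 184 180 170 153 140 130 126 135 152 160 169 163 143 132]
 [148 178 186 185 184 177 166 166 165 170 179 184 186 182 169 147]
 [146 179 184 184 185 181 180 179 179 179 181 181 182 177 176 160]
 [138 176 185 180 174 163 160 160 159 151 149 148 150 142 141 131]
 [132 176 183 165 134 118 111 115 110 105 101 102 103  99  92  88]]
```

```bash
cat > plan.py <<'E'
from h import *
def yaw(): 
    R=np.array(sense()['ee_rot']); return np.degrees(np.arctan2(R[1,1],R[0,1]))
def rel(a,b): return (a-b+180)%360-180
def plan(wps,step=.05,turn=.16):
    """wps: (x,y,z,yaw of tool y in deg). prints rows, rounding carried over"""
    s=sense(); p=np.array(s['tcp_pos']); a=yaw(); R=np.array(s['ee_rot']); rows=[]
    for *q,b in wps:
        q=np.array(q,float); da=-np.radians(rel(b,a)) # tool z down
        n=max(1,int(np.ceil(max(np.abs(q-p).max()/step,np.linalg.norm(q-p)/.06,abs(da)/turn))))
        for k in range(n,0,-1):
            A=np.radians(a); Y=np.array([np.cos(A),np.sin(A),0]); Z=np.array([0,0,-1.]); X=np.cross(Y,Z)
            d=np.round([(q-p)@v/k for v in (X,Y,Z)],3)+0.; t=round(-np.radians(rel(b,a))/k,2)+0.
            p=p+d[0]*X+d[1]*Y+d[2]*Z; a-=np.degrees(t); rows.append([*map(float,d),float(t)])
    print(len(rows),"rows end",p,a); print(str(rows).replace(" ","")); return rows
E
python3 - <<'E'
from plan import *
plan([(.45,.25,.30,-177.9),(.661,.116,.29,-177.9),(.661,.116,.23,-177.9)])
E
```

```text
15 rows end [0.6607 0.1157 0.2302] -177.8798874142417
[[0.041,0.028,-0.001,0.15],[0.045,0.022,-0.001,0.14],[0.047,0.016,-0.001,0.15],[0.049,0.008,-0.001,0.14],[0.05,0.001,-0.001,0.15],[0.05,-0.006,-0.001,0.14],[0.048,-0.013,-0.001,0.15],[0.046,-0.019,-0.001,0.14],[0.028,-0.041,0.002,0.0],[0.028,-0.041,0.002,0.0],[0.029,-0.041,0.002,0.0],[0.028,-0.042,0.002,0.0],[0.029,-0.041,0.002,0.0],[0.0,0.0,0.03,0.0],[0.0,0.0,0.03,0.0]]
```

Call:
jog_arm(
  rows=[
    [[0.041, 0.028, -0.001, 0.15], [0.045, 0.022, -0.001, 0.14], [0.047, 0.016, -0.001, 0.15], [0.049, 0.008, -0.001, 0.14], [0.05, 0.001, -0.001, 0.15], [0.05, -0.006, -0.001, 0.14], [0.048, -0.013, -0.001, 0.15], [0.046, -0.019, -0.001, 0.14], [0.028, -0.041, 0.002, 0.0], [0.028, -0.041, 0.002, 0.0], [0.029, -0.041, 0.002, 0.0], [0.028, -0.042, 0.002, 0.0], [0.029, -0.041, 0.002, 0.0], [0.0, 0.0, 0.03, 0.0], [0.0, 0.0, 0.03, 0.0], [0, 0, 0, 0]],
  ],
  claw=0.6,
)

```text
time_s: 2.5
tcp_pos: [0.6596, 0.1152, 0.2273]
ee_rot: [[0.036, -0.999, -0.006], [-0.999, -0.036, -0.002], [0.002, 0.006, -1.0]]
wrist_force: [-0.2, -0.8, 0.9]
gripper_width: 0.599
gripper_force: 0.0
```

Call:
jog_arm(
  rows=[
    [[-0.001, -0.002, 0.03, 0], [0, 0, 0.03, 0], [0, 0, 0.021, 0], [0, 0, 0, 0]],
  ],
)

```text
time_s: 3.0
tcp_pos: [0.6625, 0.117, 0.1491]
ee_rot: [[0.038, -0.999, -0.001], [-0.999, -0.038, -0.001], [0.001, 0.001, -1.0]]
wrist_force: [0.2, -0.6, -0.3]
gripper_width: 0.599
gripper_force: 0.0
```

Call:
jog_arm(
  rows=[
    [[0, 0, 0, 0], [0, 0, 0, 0], [0, 0, 0, 0], [0, 0, 0, 0], [0, 0, 0, 0], [0, 0, 0, 0]],
  ],
  claw=0,
)

```text
time_s: 3.75
tcp_pos: [0.6626, 0.1168, 0.1494]
ee_rot: [[0.037, -0.999, -0.0], [-0.999, -0.037, -0.0], [0.0, 0.0, -1.0]]
wrist_force: [-1.2, -0.6, 1.6]
gripper_width: 0.151
gripper_force: 30.0
```

Call:
jog_arm(
  rows=[
    [[0, 0, -0.025, 0], [0, 0, -0.025, 0], [0.022, 0, 0, 0], [0.021, 0, 0, 0], [0.021, 0, 0, 0], [0, 0, 0, 0], [0, 0, 0, 0]],
  ],
)

```text
time_s: 4.62
tcp_pos: [0.665, 0.0523, 0.1987]
ee_rot: [[0.036, -0.999, -0.001], [-0.999, -0.036, -0.0], [0.0, 0.001, -1.0]]
wrist_force: [0.9, 0.9, -0.2]
gripper_width: 0.151
gripper_force: 30.0
```

```bash
python3 - <<'E'
from plan import *
t=avg("top");s=avg("scene")
cv2.imwrite("t1.png",t[:,:,::-1]);cv2.imwrite("s1.png",s[:,:,::-1])
crop(t,205,140,50,8,"a",60,5);crop(s,240,150,50,8,"b",60,5)
cv2.imwrite("pics/comp2.png",np.hstack([cv2.imread("pics/a.png"),cv2.imread("pics/b.png")]))
st=sense();print(st['tcp_pos'],st['wrist_force'],st['gripper_width'],st['joints'])
p=np.array(st['tcp_pos'])
for z in(.05,p[2]-.1344,p[2]-.0944,p[2]-.07): q=p.copy();q[2]=z;print(z,(proj("top",q)[0]-[205,140]+.5)*8,(proj("scene",q)[0]-[240,150]+.5)*8+[400,0])
E
```

```text
[0.6651 0.0533 0.1993] [ 0.1918 -0.36   -0.6919] 0.1525885357726109 [ 18.4372  30.1477  -0.1901  -0.0005 -59.6573 -16.2845]
0.05 [238.7194 197.6928] [611.9867 349.7439]
0.06487531180950784 [236.6617 188.924 ] [612.5346 320.3868]
0.10487531180950783 [230.8823 164.2956] [614.0403 239.7069]
0.12927531180950783 [227.1691 148.4721] [614.9827 189.2081]
```

View pics/comp2.png

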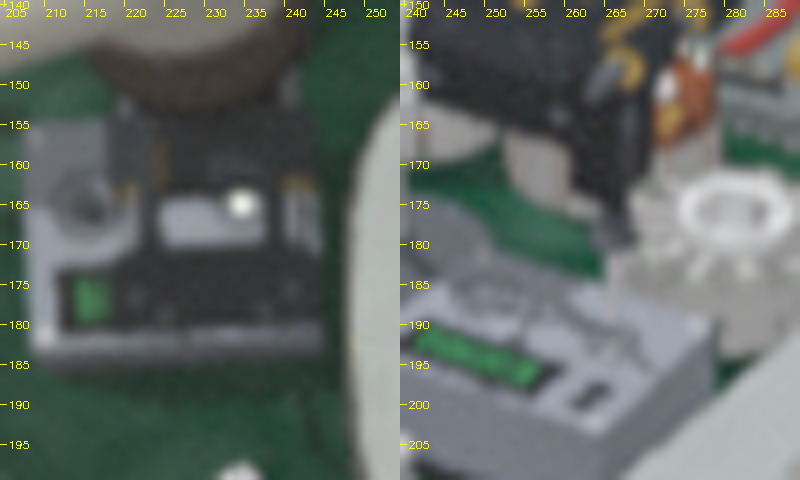

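The top view shows the white button at px (234.6,165), and the scene view shows the pin's shank hanging over it at about px (266,187). They are aligned to about 1–2 mm, so I'll press now.

Call:
jog_arm(
  rows=[
    [[0, 0.001, 0.006, 0], [0, 0, 0.006, 0], [0, 0, 0.003, 0], [0, 0, 0.002, 0], [0, 0, 0.002, 0], [0, 0, 0, 0], [0, 0, 0, 0]],
  ],
)

```text
time_s: 5.9
tcp_pos: [0.664, 0.0528, 0.1807]
ee_rot: [[0.037, -0.999, 0.0], [-0.999, -0.037, -0.0], [0.0, -0.0, -1.0]]
wrist_force: [-2.9, 0.0, 4.0]
gripper_width: 0.149
gripper_force: 30.0
```

Call:
jog_arm(
  rows=[
    [[0, 0, 0.001, 0], [0, 0, 0.001, 0], [0, 0, 0, 0], [0, 0, 0, 0]],
  ],
)

```text
time_s: 6.4
tcp_pos: [0.6643, 0.0527, 0.1803]
ee_rot: [[0.038, -0.999, 0.002], [-0.999, -0.038, -0.0], [0.0, -0.002, -1.0]]
wrist_force: [-4.1, -0.1, 8.7]
gripper_width: 0.149
gripper_force: 30.0
```

Call:
jog_arm(
  rows=[
    [[0, -0.001, -0.011, 0], [0, 0, -0.01, 0], [0, 0, 0, 0], [-0.022, 0, 0, 0], [-0.021, 0, 0, 0], [-0.021, 0, 0, 0], [0, 0, 0, 0], [0, 0, 0, 0], [0, 0, 0.01, 0], [0, 0, 0.013, 0], [0, 0, 0.013, 0], [0, 0, 0.013, 0], [0, 0, 0, 0], [0, 0, 0, 0]],
  ],
)

```text
time_s: 8.15
tcp_pos: [0.6626, 0.1168, 0.1497]
ee_rot: [[0.037, -0.999, -0.0], [-0.999, -0.037, -0.0], [0.0, 0.0, -1.0]]
wrist_force: [-0.6, -0.9, -1.2]
gripper_width: 0.151
gripper_force: 30.0
```

Call:
jog_arm(
  rows=[
    [[0, 0, 0, 0], [0, 0, 0, 0], [0, 0, 0, 0], [0, 0, -0.02, 0], [0, 0, -0.03, 0], [0, 0, -0.05, 0], [0, 0, -0.05, 0]],
  ],
  claw=0.6,
)

```text
time_s: 9.02
tcp_pos: [0.6625, 0.1168, 0.3017]
ee_rot: [[0.037, -0.999, -0.0], [-0.999, -0.037, -0.0], [0.0, 0.0, -1.0]]
wrist_force: [0.6, 0.1, 1.0]
gripper_width: 0.597
gripper_force: 0.0
```

```bash
python3 - <<'E'
from plan import *
print(sense()['tcp_pos'])
plan([(.50,.13,.30,-177.9),(.522,.060,.29,127),(.522,.060,.18,127)])
plan([(.50,.13,.30,-177.9),(.5264,.1675,.29,-198.5),(.5264,.1675,.18,-198.5)])
E
```

```text
[0.6625 0.1168 0.3017]
14 rows end [0.522  0.0606 0.1797] -232.87866999928056
[[-0.005,0.04,0.0,0.0],[-0.005,0.041,0.001,0.0],[-0.005,0.04,0.0,0.0],[-0.004,0.041,0.001,0.0],[0.01,-0.003,0.001,0.14],[0.01,-0.004,0.001,0.14],[0.009,-0.005,0.002,0.14],[0.008,-0.007,0.001,0.14],[0.007,-0.008,0.002,0.13],[0.006,-0.008,0.001,0.14],[0.004,-0.009,0.002,0.13],[0.0,0.0,0.037,0.0],[0.0,0.0,0.036,0.0],[0.0,0.0,0.037,0.0]]
10 rows end [0.5264 0.1678 0.1797] -198.50120229143118
[[-0.005,0.04,0.0,0.0],[-0.005,0.041,0.001,0.0],[-0.005,0.04,0.0,0.0],[-0.004,0.041,0.001,0.0],[-0.012,-0.009,0.003,0.12],[-0.013,-0.008,0.003,0.12],[-0.015,-0.006,0.004,0.12],[0.0,0.0,0.037,0.0],[0.0,0.0,0.036,0.0],[0.0,0.0,0.037,0.0]]
```

```bash
cat > det.py <<'E'
from plan import *
def axles(t):
    """white flanges in the top view -> (x,y,yaw mod 90,fill) by blob min-area rect at z=.012"""
    g=t.min(2); m=((g>150)&(t.max(2)-g<40)).astype(np.uint8); m[:190]=0; m[262:]=0; m[:,:120]=0; m[:,335:]=0
    m=cv2.morphologyEx(m,cv2.MORPH_CLOSE,np.ones((5,5),np.uint8)); m=cv2.morphologyEx(m,cv2.MORPH_OPEN,np.ones((3,3),np.uint8))
    for c in cv2.findContours(m,cv2.RETR_EXTERNAL,cv2.CHAIN_APPROX_NONE)[0]:
        if 110<cv2.contourArea(c)<450:
            r=cv2.minAreaRect(c); b=cv2.boxPoints(r); w=np.array([onz("top",p,.022 if r[0][0]<175 else .012)[:2] for p in b]); d=w[1]-w[0]
            print(np.array(r[0]).round(1),"xy",w.mean(0),"yaw",round((np.degrees(np.arctan2(d[1],d[0]))+45)%90-45,1),"area",cv2.contourArea(c),"side",np.round(np.linalg.norm(d),3),np.round(np.linalg.norm(w[2]-w[1]),3))
E
python3 - <<'E'
from det import *
axles(cv2.imread("t0.png")[:,:,::-1]); print()
t=avg("top",3);s=avg("scene",3);cv2.imwrite("t2.png",t[:,:,::-1]);cv2.imwrite("s2.png",s[:,:,::-1]);axles(t)
# scene difference at pin vs start
s0=cv2.imread("s0.png")[:,:,::-1]; print("pin diff",np.abs(s0[165:192,244:255].astype(float)-s[165:192,244:255]).mean())
for q in[(0,0),(.035,0),(-.035,0)]:
    c,sn=np.cos(np.radians(-3.3)),np.sin(np.radians(-3.3)); P=[.4924+c*q[0],.3397+sn*q[0],.03]; print("divider",proj("top",P)[0])
plan([(.62,.09,.30,-170),(.522,.060,.26,-143),(.522,.060,.097,-143)])
E
```

```text
[317.2 238.5] xy [ 0.4184 -0.218 ] yaw 4.9 area 245.5 side 0.055 0.055
[284. 237.] xy [ 0.4246 -0.1082] yaw -0.7 area 254.5 side 0.053 0.053
[225. 235.] xy [0.4337 0.0871] yaw -0.7 area 210.0 side 0.053 0.053
[251. 230.] xy [0.4491 0.0007] yaw -0.7 area 240.0 side 0.053 0.053
[233.  208.5] xy [0.5217 0.0603] yaw 35.3 area 234.5 side 0.055 0.055
[201.4 207.8] xy [0.5256 0.1665] yaw -17.5 area 229.5 side 0.055 0.054

[225.5 235. ] xy [0.4337 0.0855] yaw -0.7 area 181.5 side 0.05 0.053
[250.5 230. ] xy [0.4492 0.0024] yaw -0.7 area 217.0 side 0.05 0.053
[233.  208.5] xy [0.5218 0.0604] yaw 35.3 area 209.5 side 0.053 0.053
[201.4 207.8] xy [0.5256 0.1665] yaw -17.6 area 169.5 side 0.053 0.052
pin diff 5.987654320987654
divider [148.0111 217.7429]
divider [149.0124 207.2196]
divider [146.9997 228.3711]
8 rows end [0.5215 0.0602 0.0968] -142.94312845502844
[[0.025,0.043,-0.001,-0.14],[0.004,0.034,0.013,-0.16],[-0.001,0.034,0.013,-0.15],[-0.007,0.034,0.014,-0.16],[0.0,0.0,0.041,0.0],[0.0,0.0,0.041,0.0],[0.0,0.0,0.04,0.0],[0.0,0.0,0.041,0.0]]
```

Call:
jog_arm(
  rows=[
    [[0.025, 0.043, -0.001, -0.14], [0.004, 0.034, 0.013, -0.16], [-0.001, 0.034, 0.013, -0.15], [-0.007, 0.034, 0.014, -0.16], [0, 0, 0, 0], [0, 0, 0.041, 0], [0, 0, 0.041, 0], [0, 0, 0.04, 0], [0, 0, 0.039, 0], [0, 0, 0, 0]],
  ],
)

```text
time_s: 10.58
tcp_pos: [0.5208, 0.0597, 0.097]
ee_rot: [[0.602, -0.799, -0.008], [-0.799, -0.602, -0.003], [-0.002, 0.008, -1.0]]
wrist_force: [0.3, 0.6, 0.7]
gripper_width: 0.599
gripper_force: 0.0
```

Call:
jog_arm(
  rows=[
    [[0, 0, 0, 0], [0, 0, 0, 0], [0, 0, 0, 0], [0, 0, 0, 0], [0, 0, 0, 0], [0, 0, -0.04, 0], [0, 0, -0.05, 0], [0, 0, -0.05, 0]],
  ],
  claw=0,
)

```text
time_s: 11.58
tcp_pos: [0.5213, 0.0602, 0.241]
ee_rot: [[0.602, -0.798, -0.002], [-0.798, -0.602, 0.0], [-0.001, 0.001, -1.0]]
wrist_force: [1.3, -0.2, -2.8]
gripper_width: 0.224
gripper_force: 30.0
```

```bash
python3 - <<'E'
from det import *
s=sense();print(s['tcp_pos'],s['joints'],s['gripper_width'],s['wrist_force'])
plan([(.5643,.3706,.24,-183.3),(.5643,.3706,.111,-183.3)])
t=avg("top",3);cv2.imwrite("t3.png",t[:,:,::-1]);axles(t)
E
```

```text
[0.5213 0.0602 0.241 ] [ 24.294   14.9586 -17.846   -0.0518 -57.2822  12.7799] 0.22375656375929778 [ 1.2609 -0.2071 -2.8174]
10 rows end [0.564  0.3709 0.111 ] -183.06114625901685
[[-0.032,-0.032,0.0,0.1],[-0.035,-0.028,0.0,0.1],[-0.037,-0.025,0.0,0.1],[-0.04,-0.021,0.0,0.1],[-0.041,-0.017,0.0,0.1],[-0.043,-0.012,0.0,0.1],[-0.044,-0.008,0.001,0.1],[0.0,0.0,0.043,0.0],[0.0,0.0,0.043,0.0],[0.0,0.0,0.043,0.0]]
[283.5 237. ] xy [ 0.4246 -0.1066] yaw -0.7 area 207.5 side 0.05 0.053
[225. 235.] xy [0.4337 0.0871] yaw -0.7 area 196.0 side 0.053 0.053
[250.5 230. ] xy [0.4492 0.0024] yaw -0.7 area 208.5 side 0.05 0.053
```

Call:
jog_arm(
  rows=[
    [[-0.032, -0.032, -0.005, 0.1], [-0.035, -0.028, -0.005, 0.1], [-0.037, -0.025, 0.0, 0.1], [-0.04, -0.021, 0.0, 0.1], [-0.041, -0.017, 0.0, 0.1], [-0.043, -0.012, 0.0, 0.1], [-0.044, -0.008, 0.001, 0.1], [0, 0, 0.03, 0], [0, 0, 0.03, 0], [0, 0, 0.03, 0], [0, 0, 0, 0], [0, 0, 0, 0]],
  ],
)

```text
time_s: 13.22
tcp_pos: [0.5649, 0.3711, 0.1591]
ee_rot: [[-0.053, -0.999, 0.0], [-0.999, 0.053, -0.0], [0.0, -0.0, -1.0]]
wrist_force: [1.3, 0.3, -1.8]
gripper_width: 0.223
gripper_force: 30.0
```

Call:
jog_arm(
  rows=[
    [[0, 0, 0.02, 0], [0, 0, 0.02, 0], [0, 0, 0.008, 0], [0, 0, 0, 0], [0, 0, 0, 0]],
  ],
)

```text
time_s: 13.85
tcp_pos: [0.5653, 0.3715, 0.1126]
ee_rot: [[-0.053, -0.999, 0.002], [-0.999, 0.053, 0.002], [-0.002, -0.002, -1.0]]
wrist_force: [0.4, -0.4, -3.3]
gripper_width: 0.225
gripper_force: 30.0
```

```bash
python3 - <<'E'
from det import *
s=sense();print(s['tcp_pos'],s['wrist_force'])
t=avg("top",3);s=avg("scene",3);cv2.imwrite("t4.png",t[:,:,::-1]);cv2.imwrite("s4.png",s[:,:,::-1])
axles(t)
crop(t,118,165,76,5,"a",100,10);crop(s,140,145,80,5,"b",100,10)
cv2.imwrite("pics/comp3.png",np.hstack([cv2.imread("pics/a.png"),cv2.imread("pics/b.png")]))
E
```

```text
[0.5653 0.3715 0.1126] [ 0.3815 -0.4131 -3.3336]
[316.5 238.5] xy [ 0.4183 -0.2155] yaw -0.7 area 221.5 side 0.05 0.056
[284. 237.] xy [ 0.4246 -0.1082] yaw -0.7 area 229.5 side 0.053 0.053
[251.5 230. ] xy [ 0.4491 -0.0009] yaw -0.7 area 188.0 side 0.043 0.053
```

View pics/comp3.png

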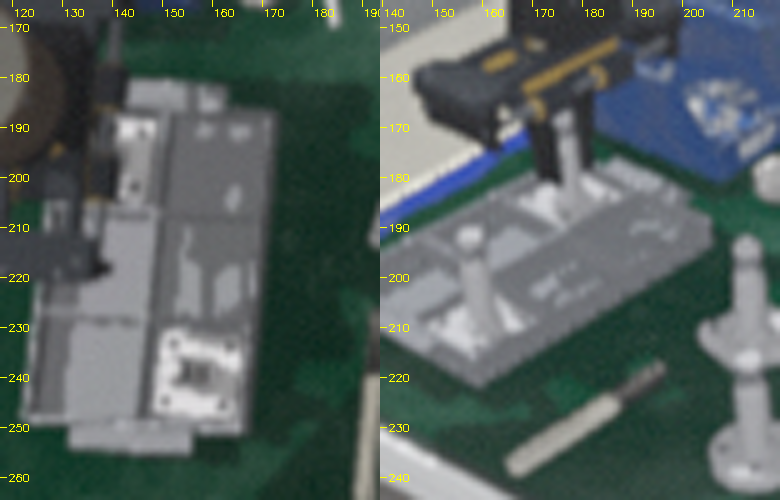

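The axle is centred inside the far-left compartment (top px ~(142,195)), with its flange below the walls. I'll lower it the last 3 mm and release.

Call:
jog_arm(
  rows=[
    [[0, 0, 0.002, 0], [0, 0, 0.001, 0], [0, 0, 0, 0], [0, 0, 0, 0]],
  ],
)

```text
time_s: 14.65
tcp_pos: [0.5649, 0.3712, 0.1108]
ee_rot: [[-0.052, -0.999, 0.001], [-0.999, 0.052, 0.0], [-0.0, -0.001, -1.0]]
wrist_force: [-3.8, -2.2, 6.7]
gripper_width: 0.222
gripper_force: 30.0
```

Call:
jog_arm(
  rows=[
    [[0, 0, 0, 0], [0, 0, 0, 0], [0, 0, 0, 0], [0, 0, -0.03, 0], [0, 0, -0.05, 0], [0, 0, -0.06, 0], [0, 0, 0, 0]],
  ],
  claw=0.5,
)

```text
time_s: 15.52
tcp_pos: [0.5669, 0.3726, 0.2552]
ee_rot: [[-0.052, -0.999, 0.01], [-0.999, 0.052, 0.008], [-0.009, -0.01, -1.0]]
wrist_force: [-0.1, 0.2, -0.6]
gripper_width: 0.501
gripper_force: 0.0
```

```bash
python3 - <<'E'
from det import *
print(sense()['tcp_pos'])
plan([(.5262,.168,.25,-108.3),(.5262,.168,.098,-108.3)])
t=avg("top",3);cv2.imwrite("t5.png",t[:,:,::-1]);axles(t)
E
```

```text
[0.5669 0.3726 0.2552]
13 rows end [0.5259 0.1677 0.0982] 251.49329855732103
[[0.023,0.003,0.001,-0.14],[0.022,0.007,0.001,-0.15],[0.021,0.01,0.0,-0.14],[0.02,0.013,0.001,-0.15],[0.017,0.015,0.0,-0.14],[0.015,0.018,0.001,-0.15],[0.012,0.019,0.0,-0.14],[0.01,0.021,0.001,-0.15],[0.006,0.023,0.0,-0.14],[0.0,0.0,0.038,0.0],[0.0,0.0,0.038,0.0],[0.0,0.0,0.038,0.0],[0.0,0.0,0.038,0.0]]
[157.5 242. ] xy [0.4132 0.3078] yaw -0.7 area 266.5 side 0.056 0.072
[316.5 238.5] xy [ 0.4183 -0.2155] yaw -0.7 area 220.5 side 0.05 0.056
[284.5 236.5] xy [ 0.4262 -0.1099] yaw -0.7 area 140.5 side 0.043 0.049
[140.  197.5] xy [0.5618 0.3714] yaw -0.8 area 207.5 side 0.054 0.051
```

Call:
jog_arm(
  rows=[
    [[0.023, 0.003, 0.001, -0.14], [0.022, 0.007, 0.001, -0.15], [0.021, 0.01, 0.0, -0.14], [0.02, 0.013, 0.001, -0.15], [0.017, 0.015, 0.0, -0.14], [0.015, 0.018, 0.001, -0.15], [0.012, 0.019, 0.0, -0.14], [0.01, 0.021, 0.001, -0.15], [0.006, 0.023, 0.0, -0.14], [0, 0, 0.038, 0], [0, 0, 0.038, 0], [0, 0, 0, 0], [0, 0, 0, 0]],
  ],
  claw=0.6,
)

```text
time_s: 17.3
tcp_pos: [0.5241, 0.1664, 0.1676]
ee_rot: [[0.948, -0.318, 0.0], [-0.318, -0.948, -0.0], [0.001, 0.0, -1.0]]
wrist_force: [0.7, 0.7, 1.0]
gripper_width: 0.602
gripper_force: 0.0
```

```bash
python3 - <<'E'
from det import *
s=sense();print(s['tcp_pos'],s['joints'],yaw()); plan([(.5262,.168,.099,-108.3)])
s=avg("scene",3)
a=cv2.imread("s0.png")[:,:,::-1]; 
# shift of spindle tip of A1 vs start
for k,(x,y) in {1:(213,194),3:(239,224),4:(266,242),5:(299,260)}.items():
    T=a[y-7:y+8,x-6:x+7]; W=s[y-15:y+16,x-14:x+15]; r=cv2.minMaxLoc(cv2.matchTemplate(np.ascontiguousarray(W),np.ascontiguousarray(T),cv2.TM_CCOEFF_NORMED)); print(k,r[1],r[3][0]-8,r[3][1]-8)
E
```

```text
[0.5241 0.1664 0.1676] [ 34.5253  21.9197 -19.7446   0.0492 -48.3314  36.9263] -108.51579358998497
2 rows end [0.5257 0.168  0.0986] -108.51579358998497
[[0.001,-0.001,0.034,0.0],[0.0,-0.001,0.035,0.0]]
1 0.898615300655365 0 1
3 0.3134292662143707 6 3
4 0.9444412589073181 0 0
5 0.9992082715034485 0 0
```

Call:
jog_arm(
  rows=[
    [[0.001, -0.001, 0.034, 0.0], [0.0, -0.001, 0.035, 0.0], [0, 0, 0, 0]],
  ],
)

```text
time_s: 17.82
tcp_pos: [0.5242, 0.1672, 0.097]
ee_rot: [[0.948, -0.318, -0.004], [-0.318, -0.948, -0.002], [-0.003, 0.003, -1.0]]
wrist_force: [0.2, 0.9, 0.6]
gripper_width: 0.602
gripper_force: 0.0
```

Call:
jog_arm(
  rows=[
    [[0, 0, 0, 0], [0, 0, 0, 0], [0, 0, 0, 0], [0, 0, 0, 0], [0, 0, 0, 0], [0, 0, -0.04, 0], [0, 0, -0.05, 0], [0, 0, -0.05, 0], [0, 0, 0, 0]],
  ],
  claw=0,
)

```text
time_s: 18.95
tcp_pos: [0.5268, 0.1689, 0.2422]
ee_rot: [[0.948, -0.318, 0.008], [-0.318, -0.948, 0.005], [0.006, -0.008, -1.0]]
wrist_force: [-0.4, -0.6, -3.8]
gripper_width: 0.223
gripper_force: 30.0
```

```bash
python3 - <<'E'
from det import *
s=sense();print(s['tcp_pos'],s['gripper_width'])
plan([(.4904,.3048,.24,-93.3),(.4904,.3048,.14,-93.3)])
t=avg("top",3);axles(t)
E
```

```text
[0.5268 0.1689 0.2422] 0.22267293312422903
6 rows end [0.49   0.3044 0.1402] -93.0578093160614
[[-0.026,-0.039,0.001,-0.09],[-0.022,-0.041,0.001,-0.09],[-0.019,-0.043,0.0,-0.09],[0.0,0.0,0.033,0.0],[0.0,0.0,0.034,0.0],[0.0,0.0,0.033,0.0]]
[126.5 248.5] xy [0.3935 0.4087] yaw -0.7 area 218.5 side 0.043 0.081
[283.5 237.5] xy [ 0.423  -0.1065] yaw -0.7 area 136.0 side 0.043 0.043
[224.6 235.1] xy [0.4334 0.0885] yaw -23.2 area 192.0 side 0.054 0.051
[251. 231.] xy [0.4458 0.0008] yaw -0.7 area 162.5 side 0.047 0.046
```

Call:
jog_arm(
  rows=[
    [[-0.026, -0.039, 0.001, -0.09], [-0.022, -0.041, 0.001, -0.09], [-0.019, -0.043, 0.0, -0.09], [0, 0, 0, 0], [0, 0, 0.033, 0], [0, 0, 0.034, 0], [0, 0, 0, 0], [0, 0, 0, 0]],
  ],
)

```text
time_s: 20.1
tcp_pos: [0.489, 0.3032, 0.1696]
ee_rot: [[0.999, -0.054, 0.001], [-0.054, -0.999, -0.0], [0.001, 0.0, -1.0]]
wrist_force: [0.8, 1.1, -2.4]
gripper_width: 0.226
gripper_force: 30.0
```

Call:
jog_arm(
  rows=[
    [[0.001, -0.001, 0.02, 0], [0, 0, 0.02, 0], [0, 0, 0.014, 0], [0, 0, 0.003, 0], [0, 0, 0.002, 0], [0, 0, 0, 0], [0, 0, 0, 0]],
  ],
)

```text
time_s: 20.98
tcp_pos: [0.4896, 0.3044, 0.1108]
ee_rot: [[0.999, -0.054, 0.001], [-0.054, -0.999, 0.001], [0.001, -0.001, -1.0]]
wrist_force: [-0.8, -0.7, -4.5]
gripper_width: 0.225
gripper_force: 30.0
```

Call:
jog_arm(
  rows=[
    [[0, 0, 0, 0], [0, 0, 0, 0], [0, 0, 0, 0], [0, 0, -0.03, 0], [0, 0, -0.05, 0], [0, 0, -0.06, 0], [0, 0, 0, 0], [0, 0, 0, 0]],
  ],
  claw=0.5,
)

```text
time_s: 21.98
tcp_pos: [0.4891, 0.304, 0.2503]
ee_rot: [[0.999, -0.054, -0.0], [-0.054, -0.999, 0.001], [-0.0, -0.0, -1.0]]
wrist_force: [0.8, 0.2, -1.5]
gripper_width: 0.503
gripper_force: 0.0
```

```bash
python3 - <<'E'
from det import *
print(sense()['tcp_pos'])
t=avg("top",3);cv2.imwrite("t6.png",t[:,:,::-1]);axles(t)
plan([(.40,.15,.26,-90),(.45,.001,.25,-88),(.45,.001,.17,-88)])
E
```

```text
[0.4891 0.304  0.2503]
[317.2 238.4] xy [ 0.4186 -0.2178] yaw 7.3 area 224.5 side 0.054 0.054
[284.  236.5] xy [ 0.4263 -0.1083] yaw -0.7 area 211.5 side 0.053 0.049
[250.5 229. ] xy [0.4524 0.0024] yaw -0.7 area 186.0 side 0.05 0.046
9 rows end [0.4502 0.0012 0.1697] -87.93233587416768
[[-0.02,0.04,-0.003,-0.01],[-0.021,0.039,-0.003,-0.01],[-0.021,0.039,-0.003,-0.02],[-0.021,0.039,-0.002,-0.01],[0.017,0.05,0.003,-0.01],[0.016,0.05,0.003,-0.01],[0.016,0.049,0.004,-0.02],[0.0,0.0,0.04,0.0],[0.0,0.0,0.04,0.0]]
```

Call:
jog_arm(
  rows=[
    [[-0.02, 0.04, -0.003, -0.01], [-0.021, 0.039, -0.003, -0.01], [-0.021, 0.039, -0.003, -0.02], [-0.021, 0.039, -0.002, -0.01], [0.017, 0.05, 0.003, -0.01], [0.016, 0.05, 0.003, -0.01], [0.016, 0.049, 0.004, -0.02], [0, 0, 0, 0], [0, 0, 0.04, 0], [0, 0, 0.04, 0], [0, 0, 0, 0], [0, 0, 0.035, 0], [0, 0, 0.035, 0], [0, 0, 0, 0], [0, 0, 0, 0]],
  ],
  claw=0.6,
)

```text
time_s: 24.0
tcp_pos: [0.452, 0.0023, 0.1029]
ee_rot: [[0.999, 0.038, 0.003], [0.038, -0.999, 0.001], [0.003, -0.001, -1.0]]
wrist_force: [0.1, 0.3, -0.3]
gripper_width: 0.599
gripper_force: 0.0
```

Call:
jog_arm(
  rows=[
    [[0, 0, 0, 0], [0, 0, 0, 0], [0, 0, 0, 0], [0, 0, 0, 0], [0, 0, 0, 0], [0, 0, -0.04, 0], [0, 0, -0.05, 0], [0, 0, -0.05, 0], [0, 0, 0, 0], [0, 0, 0, 0]],
  ],
  claw=0,
)

```text
time_s: 25.25
tcp_pos: [0.4492, 0.0015, 0.2395]
ee_rot: [[0.999, 0.035, -0.004], [0.035, -0.999, 0.0], [-0.004, -0.0, -1.0]]
wrist_force: [0.2, 0.7, -4.3]
gripper_width: 0.22
gripper_force: 30.0
```

```bash
python3 - <<'E'
from det import *
s=sense();print(s['tcp_pos'],s['gripper_width'])
t=avg("top",3);cv2.imwrite("t7.png",t[:,:,::-1]);axles(t)
plan([(.41,.13,.25,-90),(.52,.25,.25,-93.3),(.5603,.3007,.24,-93.3),(.5603,.3007,.17,-93.3)])
E
```

```text
[0.4492 0.0015 0.2395] 0.22025087490638554
[317.  237.5] xy [ 0.4216 -0.2173] yaw -0.7 area 191.5 side 0.053 0.049
[284.  236.5] xy [ 0.4263 -0.1083] yaw -0.7 area 121.0 side 0.046 0.049
10 rows end [0.56   0.3007 0.1702] -93.09970366799766
[[-0.012,-0.043,-0.004,0.01],[-0.012,-0.043,-0.003,0.01],[-0.012,-0.044,-0.004,0.02],[0.036,-0.04,0.0,0.02],[0.036,-0.041,0.0,0.02],[0.035,-0.041,0.0,0.01],[0.019,-0.027,0.005,0.0],[0.018,-0.026,0.005,0.0],[0.0,0.0,0.035,0.0],[0.0,0.0,0.035,0.0]]
```

Call:
jog_arm(
  rows=[
    [[-0.012, -0.043, -0.004, 0.01], [-0.012, -0.043, -0.003, 0.01], [-0.012, -0.044, -0.004, 0.02], [0.036, -0.04, 0.0, 0.02], [0.036, -0.041, 0.0, 0.02], [0.035, -0.041, 0.0, 0.01], [0.019, -0.027, 0.005, 0.0], [0.018, -0.026, 0.005, 0.0], [0, 0, 0, 0], [0, 0, 0.035, 0], [0, 0, 0.035, 0], [0, 0, 0, 0], [0, 0, 0, 0]],
  ],
)

```text
time_s: 27.02
tcp_pos: [0.5615, 0.3011, 0.1732]
ee_rot: [[0.999, -0.053, 0.001], [-0.053, -0.999, 0.0], [0.001, -0.0, -1.0]]
wrist_force: [-0.7, 0.2, -2.8]
gripper_width: 0.224
gripper_force: 30.0
```

Call:
jog_arm(
  rows=[
    [[-0.001, 0, 0.02, 0], [0, 0, 0.02, 0], [0, 0, 0.014, 0], [0, 0, 0.003, 0], [0, 0, 0.002, 0], [0, 0, 0, 0], [0, 0, 0, 0]],
  ],
)

```text
time_s: 27.9
tcp_pos: [0.5602, 0.3013, 0.1139]
ee_rot: [[0.999, -0.054, 0.001], [-0.054, -0.999, 0.001], [0.001, -0.001, -1.0]]
wrist_force: [0.3, 1.0, -4.2]
gripper_width: 0.224
gripper_force: 30.0
```

Call:
jog_arm(
  rows=[
    [[0, 0, 0.001, 0], [0, 0, 0.001, 0], [0, 0, 0, 0]],
  ],
)

```text
time_s: 28.28
tcp_pos: [0.56, 0.3011, 0.1117]
ee_rot: [[0.999, -0.054, 0.0], [-0.054, -0.999, 0.0], [0.0, -0.0, -1.0]]
wrist_force: [-1.1, 0.4, -0.5]
gripper_width: 0.221
gripper_force: 30.0
```

Call:
jog_arm(
  rows=[
    [[0, 0, 0, 0], [0, 0, 0, 0], [0, 0, 0, 0], [0, 0, -0.03, 0], [0, 0, -0.05, 0], [0, 0, -0.06, 0], [0, 0, 0, 0], [0, 0, 0, 0]],
  ],
  claw=0.5,
)

```text
time_s: 29.28
tcp_pos: [0.5596, 0.3009, 0.2512]
ee_rot: [[0.999, -0.054, -0.0], [-0.054, -0.999, 0.0], [-0.0, -0.0, -1.0]]
wrist_force: [-0.6, -0.1, -1.1]
gripper_width: 0.5
gripper_force: 0.0
```

```bash
python3 - <<'E'
from det import *
print(sense()['tcp_pos'])
t=avg("top",3);cv2.imwrite("t8.png",t[:,:,::-1]);axles(t)
plan([(.42,.15,.26,-92),(.426,-.03,.26,-90),(.425,-.109,.25,-89.5),(.425,-.109,.17,-89.5)])
E
```

```text
[0.5596 0.3009 0.2512]
[316.5 238.5] xy [ 0.4183 -0.2155] yaw -0.7 area 220.5 side 0.05 0.056
[223.5 235.5] xy [0.4321 0.0921] yaw -0.7 area 121.5 side 0.037 0.049
12 rows end [ 0.4246 -0.1089  0.1705] -89.65118597373166
[[-0.033,0.039,-0.003,0.0],[-0.033,0.04,-0.003,-0.01],[-0.033,0.039,-0.002,0.0],[-0.033,0.039,-0.003,-0.01],[0.003,0.045,0.0,-0.01],[0.003,0.045,0.0,-0.01],[0.002,0.045,0.0,-0.01],[0.001,0.045,0.0,0.0],[0.0,0.04,0.005,-0.01],[-0.001,0.039,0.005,0.0],[0.0,0.0,0.04,0.0],[0.0,0.0,0.04,0.0]]
```

```bash
cat >> det.py <<'E'
def track(s,t):
    S0=cv2.imread("s0.png")[:,:,::-1];T0=cv2.imread("t0.png")[:,:,::-1]
    for k,(x,y),(u,v) in ((4,(266,248),(284,237)),(5,(299,266),(317,238))):
        for nm,a,b,(x,y) in (("s",S0,s,(x,y)),("t",T0,t,(u,v))):
            P=np.ascontiguousarray(a[y-10:y+11,x-10:x+11]);W=np.ascontiguousarray(b[y-30:y+31,x-30:x+31])
            r=cv2.minMaxLoc(cv2.matchTemplate(W,P,cv2.TM_CCOEFF_NORMED)); print(k,nm,round(r[1],3),r[3][0]-20,r[3][1]-20)
E
python3 - <<'E'
from det import *
t=cv2.imread("t8.png")[:,:,::-1]; s=avg("scene",3);cv2.imwrite("s8.png",s[:,:,::-1]); track(s,t)
E
```

```text
4 s 0.946 0 1
4 t 0.961 0 0
5 s 0.999 0 0
5 t 0.997 0 0
```

Call:
jog_arm(
  rows=[
    [[-0.033, 0.039, -0.003, 0.0], [-0.033, 0.04, -0.003, -0.01], [-0.033, 0.039, -0.002, 0.0], [-0.033, 0.039, -0.003, -0.01], [0.003, 0.045, 0.0, -0.01], [0.003, 0.045, 0.0, -0.01], [0.002, 0.045, 0.0, -0.01], [0.001, 0.045, 0.0, 0.0], [0.0, 0.04, 0.005, -0.01], [-0.001, 0.039, 0.005, 0.0], [0, 0, 0, 0], [0, 0, 0.04, 0], [0, 0, 0.04, 0], [0, 0, 0, 0], [0, 0, 0.035, 0], [0, 0, 0.036, 0], [0, 0, 0, 0], [0, 0, 0, 0]],
  ],
  claw=0.6,
)

```text
time_s: 31.82
tcp_pos: [0.4268, -0.1082, 0.103]
ee_rot: [[1.0, 0.007, 0.003], [0.007, -1.0, -0.0], [0.003, 0.0, -1.0]]
wrist_force: [-0.4, 0.7, 0.1]
gripper_width: 0.598
gripper_force: 0.0
```

Call:
jog_arm(
  rows=[
    [[0, 0, 0, 0], [0, 0, 0, 0], [0, 0, 0, 0], [0, 0, 0, 0], [0, 0, 0, 0], [0, 0, -0.04, 0], [0, 0, -0.05, 0], [0, 0, -0.05, 0], [0, 0, 0, 0], [0, 0, 0, 0]],
  ],
  claw=0,
)

```text
time_s: 33.08
tcp_pos: [0.4235, -0.1083, 0.2394]
ee_rot: [[1.0, 0.005, -0.004], [0.005, -1.0, 0.001], [-0.004, -0.001, -1.0]]
wrist_force: [0.1, 0.8, -4.6]
gripper_width: 0.221
gripper_force: 30.0
```

```bash
python3 - <<'E'
from det import *
s=sense();print(s['tcp_pos'],s['gripper_width'],s['joints'])
plan([(.41,.05,.25,-100),(.42,.2,.25,-140),(.4944,.3746,.25,-183.3),(.4944,.3746,.17,-183.3)])
track(avg("scene",2),avg("top",2))
E
```

```text
[ 0.4235 -0.1083  0.2394] 0.2211570061224507 [  7.0479   6.6123 -28.9499  -0.1168 -54.6658  83.3151]
16 rows end [0.494  0.3743 0.1704] -183.09699497308338
[[-0.003,-0.04,-0.003,0.04],[-0.005,-0.039,-0.003,0.05],[-0.007,-0.039,-0.002,0.04],[-0.008,-0.039,-0.003,0.05],[-0.003,-0.03,0.0,0.14],[-0.007,-0.029,0.0,0.14],[-0.012,-0.028,0.0,0.14],[-0.015,-0.026,0.0,0.14],[-0.019,-0.023,0.0,0.14],[-0.017,-0.034,0.0,0.15],[-0.022,-0.031,0.0,0.15],[-0.027,-0.027,0.0,0.15],[-0.03,-0.023,0.0,0.15],[-0.033,-0.018,0.0,0.15],[0.0,0.0,0.04,0.0],[0.0,0.0,0.04,0.0]]
4 s 0.555 3 2
4 t 0.525 -14 -11
5 s 0.986 0 0
5 t 0.391 -12 -17
```

Call:
jog_arm(
  rows=[
    [[-0.003, -0.04, -0.003, 0.04], [-0.005, -0.039, -0.003, 0.05], [-0.007, -0.039, -0.002, 0.04], [-0.008, -0.039, -0.003, 0.05], [-0.003, -0.03, 0.0, 0.14], [-0.007, -0.029, 0.0, 0.14], [-0.012, -0.028, 0.0, 0.14], [-0.015, -0.026, 0.0, 0.14], [-0.019, -0.023, 0.0, 0.14], [-0.017, -0.034, 0.0, 0.15], [-0.022, -0.031, 0.0, 0.15], [-0.027, -0.027, 0.0, 0.15], [-0.03, -0.023, 0.0, 0.15], [-0.033, -0.018, 0.0, 0.15], [0, 0, 0, 0], [0, 0, 0.04, 0], [0, 0, 0.04, 0], [0, 0, 0, 0], [0, 0, 0, 0]],
  ],
)

```text
time_s: 35.65
tcp_pos: [0.4959, 0.3745, 0.1734]
ee_rot: [[-0.052, -0.999, 0.002], [-0.999, 0.052, 0.001], [-0.001, -0.002, -1.0]]
wrist_force: [0.6, 0.8, -3.7]
gripper_width: 0.227
gripper_force: 30.0
```

Call:
jog_arm(
  rows=[
    [[0, 0.001, 0.02, 0], [0, 0, 0.02, 0], [0, 0, 0.014, 0], [0, 0, 0.003, 0], [0, 0, 0.003, 0], [0, 0, 0.001, 0], [0, 0, 0, 0], [0, 0, 0, 0]],
  ],
)

```text
time_s: 36.65
tcp_pos: [0.4944, 0.3745, 0.1118]
ee_rot: [[-0.053, -0.999, 0.001], [-0.999, 0.053, 0.001], [-0.001, -0.001, -1.0]]
wrist_force: [-0.6, 0.5, -4.2]
gripper_width: 0.222
gripper_force: 30.0
```

Call:
jog_arm(
  rows=[
    [[0, 0, 0, 0], [0, 0, 0, 0], [0, 0, 0, 0], [0, 0, -0.03, 0], [0, 0, -0.05, 0], [0, 0, -0.06, 0], [0, 0, 0, 0], [0, 0, 0, 0]],
  ],
  claw=0.5,
)

```text
time_s: 37.65
tcp_pos: [0.4938, 0.374, 0.2513]
ee_rot: [[-0.053, -0.999, -0.0], [-0.999, 0.053, 0.001], [-0.001, 0.0, -1.0]]
wrist_force: [0.0, -0.5, -1.0]
gripper_width: 0.502
gripper_force: 0.0
```

```bash
python3 - <<'E'
from det import *
print(sense()['tcp_pos'])
t=avg("top",3);s=avg("scene",3);cv2.imwrite("t9.png",t[:,:,::-1]);cv2.imwrite("s9.png",s[:,:,::-1]);axles(t);track(s,t)
plan([(.40,.15,.27,-140),(.41,-.05,.27,-100),(.418,-.218,.26,-82.5),(.418,-.218,.18,-82.5)],step=.058)
crop(t,115,165,76,5,"a",100,10);crop(s,125,145,80,5,"b",100,10)
cv2.imwrite("pics/comp4.png",np.hstack([cv2.imread("pics/a.png"),cv2.imread("pics/b.png")]))
E
```

```text
[0.4938 0.374  0.2513]
[317.2 238.4] xy [ 0.4187 -0.2179] yaw 8.7 area 233.0 side 0.054 0.054
[225.5 235.5] xy [0.432  0.0855] yaw -0.7 area 115.5 side 0.043 0.043
4 s 0.56 -3 -20
4 t 0.506 2 -8
5 s 0.999 0 0
5 t 0.998 0 0
15 rows end [ 0.4185 -0.2182  0.18  ] 277.22951765836666
[[0.046,0.016,-0.004,-0.15],[0.043,0.023,-0.004,-0.15],[0.039,0.029,-0.004,-0.15],[0.034,0.035,-0.004,-0.15],[0.028,0.039,-0.004,-0.15],[0.032,0.024,0.0,-0.14],[0.028,0.028,0.0,-0.14],[0.024,0.032,0.0,-0.14],[0.019,0.035,0.0,-0.14],[0.014,0.038,0.0,-0.14],[0.012,0.055,0.003,-0.1],[0.007,0.056,0.004,-0.1],[0.001,0.056,0.003,-0.1],[0.0,0.0,0.04,0.0],[0.001,0.0,0.04,0.0]]
```

View pics/comp4.png

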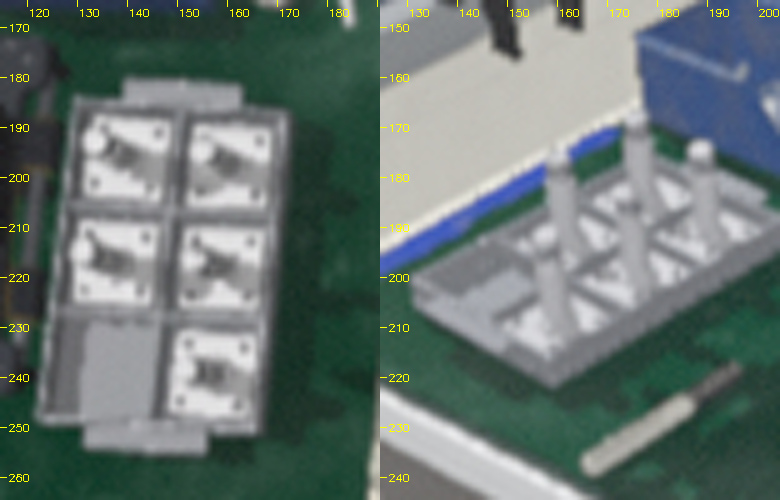

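Five axles stand flat in five compartments, and only the near-left one (top px ~(133,238)) is empty. Spare 5 is still at (317,238).

Call:
jog_arm(
  rows=[
    [[0.046, 0.016, -0.004, -0.15], [0.043, 0.023, -0.004, -0.15], [0.039, 0.029, -0.004, -0.15], [0.034, 0.035, -0.004, -0.15], [0.028, 0.039, -0.004, -0.15], [0.032, 0.024, 0.0, -0.14], [0.028, 0.028, 0.0, -0.14], [0.024, 0.032, 0.0, -0.14], [0.019, 0.035, 0.0, -0.14], [0.014, 0.038, 0.0, -0.14], [0.012, 0.055, 0.003, -0.1], [0.007, 0.056, 0.004, -0.1], [0.001, 0.056, 0.003, -0.1], [0, 0, 0, 0], [0, 0, 0.04, 0], [0.001, 0, 0.04, 0], [0, 0, 0, 0], [0, 0, 0, 0]],
  ],
  claw=0.6,
)

```text
time_s: 40.2
tcp_pos: [0.4197, -0.2178, 0.1825]
ee_rot: [[0.992, 0.127, 0.002], [0.127, -0.992, -0.001], [0.002, 0.001, -1.0]]
wrist_force: [-0.2, -0.5, 1.2]
gripper_width: 0.6
gripper_force: 0.0
```

```bash
python3 - <<'E'
from det import *
s=sense();print(s['tcp_pos'],yaw());s=avg("scene",2);track(s,avg("top",2))
plan([(.418,-.218,.101,-82.5)])
E
```

```text
[ 0.4197 -0.2178  0.1825] -82.69162930913924
4 s 0.558 3 2
4 t 0.621 -18 0
5 s 0.99 0 0
5 t 0.534 -6 -20
2 rows end [ 0.4185 -0.2181  0.1007] -82.74578584579093
[[-0.001,0.0,0.041,0.0],[0.0,0.0,0.041,0.0]]
```

Call:
jog_arm(
  rows=[
    [[-0.001, 0, 0.041, 0], [0, 0, 0.041, 0], [0, 0, 0, 0], [0, 0, 0, 0]],
  ],
)

```text
time_s: 40.9
tcp_pos: [0.4189, -0.2184, 0.1008]
ee_rot: [[0.992, 0.126, 0.003], [0.126, -0.992, -0.001], [0.003, 0.001, -1.0]]
wrist_force: [0.7, -0.3, 0.2]
gripper_width: 0.6
gripper_force: 0.0
```

Call:
jog_arm(
  rows=[
    [[0, 0, 0, 0], [0, 0, 0, 0], [0, 0, 0, 0], [0, 0, 0, 0], [0, 0, 0, 0], [0, 0, -0.04, 0], [0, 0, -0.05, 0], [0, 0, -0.05, 0], [0, 0, 0, 0], [0, 0, 0, 0]],
  ],
  claw=0,
)

```text
time_s: 42.15
tcp_pos: [0.4163, -0.2176, 0.2377]
ee_rot: [[0.992, 0.125, -0.003], [0.125, -0.992, 0.002], [-0.003, -0.002, -1.0]]
wrist_force: [-0.9, 0.3, -3.1]
gripper_width: 0.221
gripper_force: 30.0
```

```bash
python3 - <<'E'
from det import *
s=sense();print(s['tcp_pos'],s['gripper_width'])
plan([(.41,-.05,.25,-100),(.40,.15,.25,-140),(.4245,.3787,.25,-183.3)],step=.058)
E
```

```text
[ 0.4163 -0.2176  0.2377] 0.22059543830111994
13 rows end [0.4243 0.3786 0.2497] -183.08463680828618
[[0.005,-0.056,-0.004,0.1],[-0.001,-0.056,-0.004,0.1],[-0.006,-0.055,-0.004,0.1],[-0.009,-0.039,0.0,0.14],[-0.014,-0.037,0.0,0.14],[-0.019,-0.035,0.0,0.14],[-0.024,-0.032,0.0,0.14],[-0.029,-0.029,0.0,0.14],[-0.032,-0.033,0.0,0.15],[-0.037,-0.028,0.0,0.15],[-0.04,-0.022,0.0,0.15],[-0.043,-0.016,0.0,0.15],[-0.045,-0.009,0.0,0.15]]
```

Call:
jog_arm(
  rows=[
    [[0.005, -0.056, -0.004, 0.1], [-0.001, -0.056, -0.004, 0.1], [-0.006, -0.055, -0.004, 0.1], [-0.009, -0.039, 0.0, 0.14], [-0.014, -0.037, 0.0, 0.14], [-0.019, -0.035, 0.0, 0.14], [-0.024, -0.032, 0.0, 0.14], [-0.029, -0.029, 0.0, 0.14], [-0.032, -0.033, 0.0, 0.15], [-0.037, -0.028, 0.0, 0.15], [-0.04, -0.022, 0.0, 0.15], [-0.043, -0.016, 0.0, 0.15], [-0.045, -0.009, 0.0, 0.15], [0, 0, 0, 0], [0, 0, 0.04, 0], [0, 0, 0.038, 0], [0, 0, 0, 0], [0, 0, 0, 0]],
  ],
)

```text
time_s: 44.4
tcp_pos: [0.4256, 0.378, 0.1737]
ee_rot: [[-0.052, -0.999, 0.001], [-0.999, 0.052, -0.0], [0.0, -0.001, -1.0]]
wrist_force: [0.0, 0.0, -2.2]
gripper_width: 0.221
gripper_force: 30.0
```

Call:
jog_arm(
  rows=[
    [[0, 0.001, 0.02, 0], [0, 0, 0.02, 0], [0, 0, 0.014, 0], [0, 0, 0.004, 0], [0, 0, 0.004, 0], [0, 0, 0.001, 0], [0, 0, 0, 0], [0, 0, 0, 0]],
  ],
)

```text
time_s: 45.4
tcp_pos: [0.4243, 0.3782, 0.1106]
ee_rot: [[-0.053, -0.999, 0.0], [-0.999, 0.053, 0.001], [-0.001, -0.0, -1.0]]
wrist_force: [-0.6, -0.2, -3.5]
gripper_width: 0.226
gripper_force: 30.0
```

Call:
jog_arm(
  rows=[
    [[0, 0, 0, 0], [0, 0, 0, 0], [0, 0, 0, 0], [0, 0, -0.03, 0], [0, 0, -0.05, 0], [0, 0, -0.06, 0], [0, 0, 0, 0], [0, 0, 0, 0]],
  ],
  claw=0.5,
)

```text
time_s: 46.4
tcp_pos: [0.4239, 0.3778, 0.2503]
ee_rot: [[-0.053, -0.999, -0.0], [-0.999, 0.053, 0.001], [-0.0, 0.0, -1.0]]
wrist_force: [-0.7, 0.0, -0.5]
gripper_width: 0.5
gripper_force: 0.0
```

```bash
python3 - <<'E'
from det import *
print(sense()['tcp_pos'])
plan([(.38,.2,.28,-150),(.37,-.05,.28,-120),(.40,-.25,.27,-85),(.420,-.353,.25,-80),(.420,-.353,.21,-80)],step=.058)
E
```

```text
[0.4239 0.3778 0.2503]
16 rows end [ 0.4199 -0.353   0.2103] 280.07593006452885
[[0.045,0.009,-0.007,-0.14],[0.043,0.015,-0.008,-0.15],[0.041,0.021,-0.007,-0.14],[0.037,0.026,-0.008,-0.15],[0.042,0.027,0.0,-0.1],[0.039,0.031,0.0,-0.11],[0.036,0.035,0.0,-0.1],[0.032,0.039,0.0,-0.11],[0.028,0.042,0.0,-0.1],[0.032,0.039,0.003,-0.15],[0.025,0.044,0.002,-0.15],[0.018,0.047,0.003,-0.16],[0.011,0.049,0.002,-0.15],[0.006,0.052,0.01,-0.04],[0.003,0.053,0.01,-0.05],[0.0,0.0,0.04,0.0]]
```

Call:
jog_arm(
  rows=[
    [[0.045, 0.009, -0.007, -0.14], [0.043, 0.015, -0.008, -0.15], [0.041, 0.021, -0.007, -0.14], [0.037, 0.026, -0.008, -0.15], [0.042, 0.027, 0.0, -0.1], [0.039, 0.031, 0.0, -0.11], [0.036, 0.035, 0.0, -0.1], [0.032, 0.039, 0.0, -0.11], [0.028, 0.042, 0.0, -0.1], [0.032, 0.039, 0.003, -0.15], [0.025, 0.044, 0.002, -0.15], [0.018, 0.047, 0.003, -0.16], [0.011, 0.049, 0.002, -0.15], [0.006, 0.052, 0.01, -0.04], [0.003, 0.053, 0.01, -0.05], [0, 0, 0, 0], [0, 0, 0, 0]],
  ],
  claw=1.0,
)

```text
time_s: 48.52
tcp_pos: [0.414, -0.3452, 0.2491]
ee_rot: [[0.989, 0.151, -0.003], [0.151, -0.989, 0.002], [-0.003, -0.002, -1.0]]
wrist_force: [-0.3, 0.3, -0.4]
gripper_width: 0.996
gripper_force: 0.0
```

```bash
python3 - <<'E'
from det import *
st=sense();print(st['tcp_pos'],yaw(),st['joints'])
t=avg("top",3);s=avg("scene",3);cv2.imwrite("t10.png",t[:,:,::-1]);cv2.imwrite("s10.png",s[:,:,::-1])
crop(t,115,170,80,5,"a",95,10);crop(s,310,215,80,5,"b",95,10)
cv2.imwrite("pics/comp5.png",np.hstack([cv2.imread("pics/a.png"),cv2.imread("pics/b.png")]))
E
```

```text
[ 0.414  -0.3452  0.2491] -81.32113144532835 [-22.5848  15.8906 -15.2277  -0.0213 -59.0917 121.2748]
```

View pics/comp5.png

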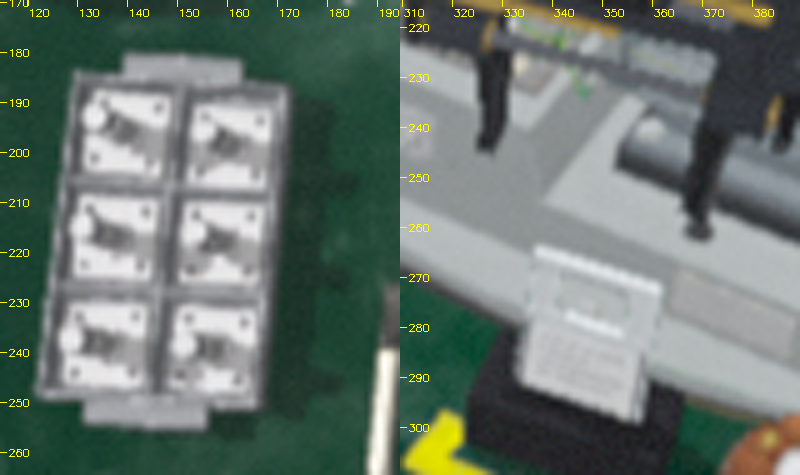

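```bash
python3 - <<'E'
from det import *
p=np.array([.414,-.3452,.1795]);d=np.array([.151,-.989,0])
print(proj("scene",[p,p-.051*d,p+.051*d]))
a,b=onz("scene",(337.1,264),.12),onz("scene",(361.5,272.2),.12);print(a,b,(a+b)/2,np.linalg.norm(a-b),np.degrees(np.arctan2(b[1]-a[1],b[0]-a[0])))
# top: left edge seen at z .034, right end z .12 ; bar line
print(onz("top",(349.5,237.8),.034),onz("top",(377.6,233.1),.12))
t=cv2.imread("t0.png",0);print(t[230:242,344:382:2])
plan([(.420,-.353,.25,-80),(.420,-.353,.17,-80)])
E
```

```text
[[348.1137 249.8102]
 [327.2688 243.466 ]
 [369.7725 256.402 ]]
[ 0.4169 -0.3227  0.12  ] [ 0.4248 -0.3831  0.12  ] [ 0.4208 -0.3529  0.12  ] 0.060957793051532067 -82.52452703929943
[ 0.4181 -0.3193  0.034 ] [ 0.4269 -0.3842  0.12  ]
[[ 66  70  68  63  68  63  60  58  58  58  54  53  50  60  58  54  56  60
   82]
 [ 64  67  66  62  60  59  59  54  52  55  53  52  49  60  58  57  68  63
   85]
 [ 62  62  58  57  56  56  53  55  53  52  55  57  57  76 119 140 157  94
   90]
 [ 62  62  56  56  55  53  53  58  58  59  81 113 139 162 228 245 240 141
   88]
 [ 61  65  57  54  57  57  62  82 135 141 170 221 245 240 252 255 232 126
   79]
 [ 59  66  60  57  68 106 107 169 244 246 243 253 255 240 228 224 147  80
   82]
 [ 56  65  65  92 116 186 180 240 255 255 241 232 228 169 122 113  71  58
   89]
 [ 53  64  65 152 176 214 204 232 237 231 172 127 114  81  56  51  56  59
   90]
 [ 53  60  67 179 182 176 164 150 133 120  81  57  52  48  49  50  57  61
   83]
 [ 52  63  64 142 131 111  96  73  58  55  48  52  52  44  47  52  56  61
   71]
 [ 52  62  61  85  76  65  58  51  51  51  50  51  53  45  51  49  56  63
   65]
 [ 54  60  64  60  54  56  51  51  52  52  51  53  51  47  53  54  57  61
   63]]
3 rows end [ 0.4203 -0.3529  0.1703] -80.0387080753205
[[0.004,0.009,0.001,-0.02],[0.0,0.0,0.04,0.0],[0.0,0.0,0.04,0.0]]
```

Call:
jog_arm(
  rows=[
    [[0.005, 0.009, 0.0, 0], [0, 0, 0.03, 0], [0, 0, 0.03, 0], [0, 0, 0, 0], [0, 0, 0.03, 0], [0, 0, 0.028, 0], [0, 0, 0, 0], [0, 0, 0, 0]],
  ],
)

```text
time_s: 49.82
tcp_pos: [0.4224, -0.3543, 0.1346]
ee_rot: [[0.988, 0.153, 0.003], [0.153, -0.988, -0.002], [0.002, 0.002, -1.0]]
wrist_force: [-0.4, -0.2, 0.3]
gripper_width: 1.004
gripper_force: 0.0
```

```bash
python3 - <<'E'
from det import *
st=sense();print(st['tcp_pos'],yaw(),st['wrist_force'])
t=avg("top",3);s=avg("scene",3)
crop(t,325,205,80,5,"a",60,10);crop(s,310,215,80,5,"b",90,10)
o=np.zeros((450,800,3),np.uint8);a=cv2.imread("pics/a.png");o[:300,:400]=a;o[:,400:]=cv2.imread("pics/b.png")
cv2.imwrite("pics/comp6.png",o)
E
```

```text
[ 0.4224 -0.3543  0.1346] -81.22687390217587 [-0.4184 -0.1756  0.2698]
```

View pics/comp6.png

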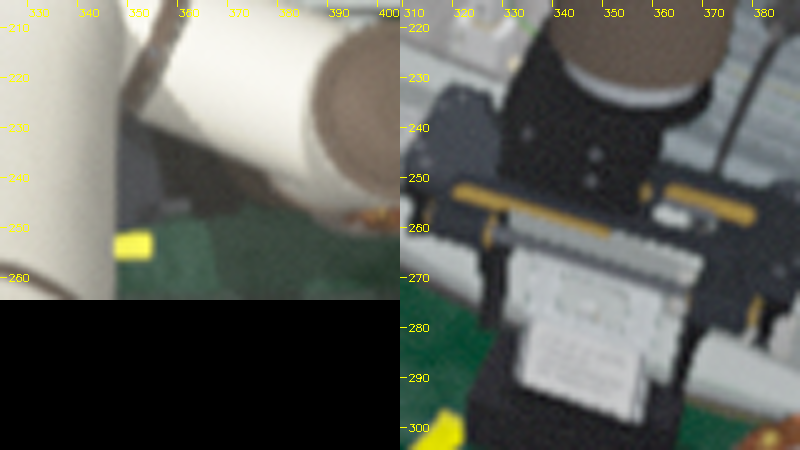

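The tag stands centred between the open fingers (scene px 333–362), and its top is below the gripper body. I'll close on its edges and lift.

Call:
jog_arm(
  rows=[
    [[0, 0, 0, 0], [0, 0, 0, 0], [0, 0, 0, 0], [0, 0, 0, 0], [0, 0, 0, 0], [0, 0, 0, 0]],
  ],
  claw=0,
)

```text
time_s: 50.88
tcp_pos: [0.4212, -0.3537, 0.1328]
ee_rot: [[0.988, 0.152, 0.0], [0.152, -0.988, -0.0], [0.0, 0.0, -1.0]]
wrist_force: [-1.6, -0.3, -0.0]
gripper_width: 0.733
gripper_force: 30.0
```

Call:
jog_arm(
  rows=[
    [[0, 0, -0.02, 0], [0, 0, -0.02, 0], [0, 0, -0.03, 0], [0, 0, -0.04, 0], [0, 0, -0.04, 0], [0, 0, 0, 0], [0, 0, 0, 0]],
  ],
)

```text
time_s: 51.75
tcp_pos: [0.4205, -0.3531, 0.2818]
ee_rot: [[0.988, 0.151, -0.001], [0.151, -0.988, 0.002], [-0.001, -0.002, -1.0]]
wrist_force: [0.3, 0.3, -0.9]
gripper_width: 0.731
gripper_force: 30.0
```

```bash
python3 - <<'E'
from det import *
st=sense();print(st['tcp_pos'],yaw(),st['wrist_force'],st['gripper_width'])
s=avg("scene",3);t=avg("top",3);cv2.imwrite("s11.png",s[:,:,::-1])
# hook: rod line from t0
g=cv2.imread("t0.png",0);sub=g[140:172,165:192];
for y in range(145,172,3): 
    r=g[y,174:191].astype(float);w=np.clip(r-180,0,None);print(y,(w@np.arange(174,191)/w.sum()).round(2) if w.sum() else None,r.max())
E
```

```text
[ 0.4205 -0.3531  0.2818] -81.29000360246185 [ 0.3138  0.256  -0.8624] 0.7313308146039658
145 177.4 238.0
148 179.14 237.0
151 180.02 234.0
154 180.69 228.0
157 181.52 223.0
160 182.4 239.0
163 183.26 236.0
166 184.0 224.0
169 184.0 201.0
```

```bash
python3 - <<'E'
from det import *
ys=np.array([148,151,154,157,160,163,166]);xs=np.array([179.14,180.02,180.69,181.52,182.4,183.26,184.0])
W=np.array([onz("top",(x,y),.202)[:2] for x,y in zip(xs,ys)]);c=W.mean(0);u=np.linalg.svd(W-c)[2][0];u*=np.sign(u[0]);print("rod",c,u,np.degrees(np.arctan2(u[1],u[0])))
e=onz("top",(184.3,168.6),.206)[:2];print("end",e,"proj on rod",c+u*((e-c)@u))
plan([(.38,-.2,.28,-80),(.38,.05,.28,-78),(.50,.15,.26,-75.3),(.552,.174,.245,-75.3)],step=.058)
E
```

```text
rod [0.651  0.1992] [0.9621 0.2727] 15.823013636635974
end [0.615  0.1897] proj on rod [0.6152 0.189 ]
12 rows end [0.5517 0.1735 0.2448] -75.54122369806824
[[-0.006,-0.053,0.001,-0.01],[-0.005,-0.053,0.0,-0.01],[-0.005,-0.052,0.001,0.0],[0.009,-0.049,0.0,-0.01],[0.009,-0.049,0.0,-0.01],[0.01,-0.049,0.0,-0.01],[0.01,-0.049,0.0,0.0],[0.01,-0.05,0.0,-0.01],[0.046,-0.024,0.007,-0.01],[0.046,-0.024,0.006,-0.02],[0.047,-0.022,0.007,-0.01],[0.056,-0.01,0.015,0.0]]
```

Call:
jog_arm(
  rows=[
    [[-0.006, -0.053, 0.001, -0.01], [-0.005, -0.053, 0.0, -0.01], [-0.005, -0.052, 0.001, 0.0], [0.009, -0.049, 0.0, -0.01], [0.009, -0.049, 0.0, -0.01], [0.01, -0.049, 0.0, -0.01], [0.01, -0.049, 0.0, 0.0], [0.01, -0.05, 0.0, -0.01], [0.046, -0.024, 0.007, -0.01], [0.046, -0.024, 0.006, -0.02], [0.047, -0.022, 0.007, -0.01], [0.05, -0.009, 0.014, 0.0], [0, 0, 0, 0], [0, 0, 0, 0], [0, 0, 0, 0]],
  ],
)

```text
time_s: 53.92
tcp_pos: [0.5456, 0.1704, 0.2476]
ee_rot: [[0.968, 0.25, 0.001], [0.25, -0.968, 0.0], [0.001, -0.0, -1.0]]
wrist_force: [-1.0, 0.1, -1.1]
gripper_width: 0.734
gripper_force: 30.0
```

```bash
python3 - <<'E'
from det import *
st=sense();print(st['tcp_pos'],yaw(),st['wrist_force'],st['gripper_width'],st['joints'])
t=avg("top",3);s=avg("scene",3);cv2.imwrite("s12.png",s[:,:,::-1])
crop(t,155,120,66,6,"a",66,5);crop(s,195,120,66,6,"b",80,5)
o=np.zeros((480,796,3),np.uint8);a=cv2.imread("pics/a.png");o[:396,:396]=a;b=cv2.imread("pics/b.png");o[:,400:]=b[:480,:396]
cv2.imwrite("pics/comp7.png",o)
p=np.array(st['tcp_pos']);d=np.array([.26,-.966,0])
c=p-[0,0,.0348]
print("slot centre scene px",proj("scene",c),"window TL/TR/BL/BR",proj("scene",[c-.017*d+[0,0,.014],c+.017*d+[0,0,.014],c-.017*d-[0,0,.014],c+.017*d-[0,0,.014]]))
print("tag corners",proj("scene",[c-.032*d+[0,0,.022],c+.032*d+[0,0,.022],c-.032*d-[0,0,.088],c+.032*d-[0,0,.088]]))
E
```

```text
[0.5456 0.1704 0.2476] -75.54305327052035 [-1.0313  0.1095 -1.1043] 0.7342222727509016 [ 33.577   18.9198 -11.0421  -0.0002 -59.9898  70.88  ]
slot centre scene px [[214.1962 154.9953]] window TL/TR/BL/BR [[208.9645 150.1067]
 [218.9807 151.8934]
 [209.5033 158.0378]
 [219.4036 159.8612]]
tag corners [[204.4214 147.0304]
 [223.3394 150.3732]
 [206.6721 177.2854]
 [224.7559 180.881 ]]
```

View pics/comp7.png

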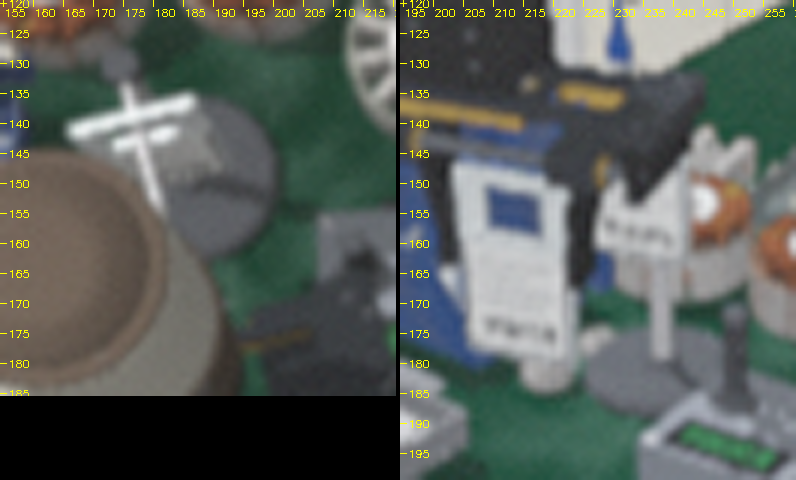

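The tag hangs straight in the gripper, with its window at scene px (213.6,154.8), within 0.6 px of the prediction. The pin is home in its well at (251,178). Now I'll thread the tag onto the hook.

Call:
jog_arm(
  rows=[
    [[0, 0, 0.004, 0], [0, 0, 0.004, 0], [0.02, 0, 0, 0], [0.02, 0, 0, 0], [0.01, 0, 0, 0], [0, 0, 0, 0], [0, 0, 0, 0], [0, 0, 0, 0]],
  ],
)

```text
time_s: 55.22
tcp_pos: [0.5943, 0.1833, 0.2389]
ee_rot: [[0.968, 0.25, -0.0], [0.25, -0.968, 0.0], [-0.0, -0.0, -1.0]]
wrist_force: [0.4, 0.8, 0.0]
gripper_width: 0.728
gripper_force: 30.0
```

Call:
jog_arm(
  rows=[
    [[0.01, 0, 0, 0], [0.01, 0, 0, 0], [0.01, 0, 0, 0], [0.01, 0, 0, 0], [0, 0, 0, 0], [0, 0, 0, 0]],
  ],
)

```text
time_s: 55.98
tcp_pos: [0.6334, 0.1933, 0.2385]
ee_rot: [[0.968, 0.25, -0.001], [0.25, -0.968, -0.0], [-0.001, 0.0, -1.0]]
wrist_force: [0.1, -0.3, -1.4]
gripper_width: 0.733
gripper_force: 30.0
```

No contact. I'll continue 26 mm and then lower onto the rod.

Call:
jog_arm(
  rows=[
    [[0.013, 0, 0, 0], [0.013, 0, 0, 0], [0, 0, 0, 0], [0, 0, 0.005, 0], [0, 0, 0.005, 0], [0, 0, 0.003, 0], [0, 0, 0, 0], [0, 0, 0, 0]],
  ],
)

```text
time_s: 56.98
tcp_pos: [0.6587, 0.1999, 0.226]
ee_rot: [[0.968, 0.25, 0.0], [0.25, -0.968, 0.0], [0.0, 0.0, -1.0]]
wrist_force: [-0.1, -0.2, -0.5]
gripper_width: 0.734
gripper_force: 30.0
```

Call:
jog_arm(
  rows=[
    [[0, 0, 0.001, 0], [0, 0, 0.001, 0], [0, 0, 0.001, 0], [0, 0, 0, 0], [0, 0, 0, 0]],
  ],
)

```text
time_s: 57.6
tcp_pos: [0.6588, 0.1999, 0.2235]
ee_rot: [[0.968, 0.25, 0.001], [0.25, -0.968, 0.0], [0.001, 0.0, -1.0]]
wrist_force: [-1.7, 0.1, 3.9]
gripper_width: 0.732
gripper_force: 30.0
```

```bash
python3 - <<'E'
from det import *
st=sense();print(st['tcp_pos'],st['wrist_force'])
s=avg("scene",3);t=avg("top",3);cv2.imwrite("s13.png",s[:,:,::-1]);cv2.imwrite("t13.png",t[:,:,::-1])
E
```

```text
[0.6588 0.1999 0.2235] [-1.7048  0.0629  3.8814]
```

Call:
jog_arm(
  rows=[
    [[0, 0, 0, 0], [0, 0, 0, 0], [0, 0, 0, 0], [0, 0, 0, 0], [0, 0, 0, 0], [0, 0, 0, 0], [0, 0, -0.02, 0], [0, 0, -0.03, 0], [0, 0, -0.04, 0], [0, 0, -0.04, 0], [-0.04, 0, -0.02, 0], [-0.05, 0, 0, 0], [-0.05, 0, 0, 0], [-0.05, 0, 0, 0], [-0.04, 0, 0, 0], [0, 0, 0, 0]],
  ],
  claw=1.0,
)

```text
time_s: 59.9
tcp_pos: [0.4339, 0.1415, 0.374]
ee_rot: [[0.968, 0.251, 0.002], [0.251, -0.968, 0.002], [0.002, -0.001, -1.0]]
wrist_force: [0.3, 0.7, 0.6]
gripper_width: 1.003
gripper_force: 0.0
```

```bash
python3 - <<'E'
from det import *
st=sense();print(st['time_s'],st['tcp_pos'],st['wrist_force'])
t=avg("top",3);s=avg("scene",3)
crop(t,155,120,100,4,"a",135,10);crop(s,125,120,100,4,"b",135,10);crop(s,200,115,60,6.6,"c",85,5)
o=np.hstack([cv2.imread("pics/a.png"),cv2.imread("pics/c.png")[:540,:396]])
cv2.imwrite("pics/comp8.png",o)
E
```

```text
59.9 [0.4339 0.1415 0.374 ] [0.2798 0.6759 0.5628]
```

View pics/comp8.png

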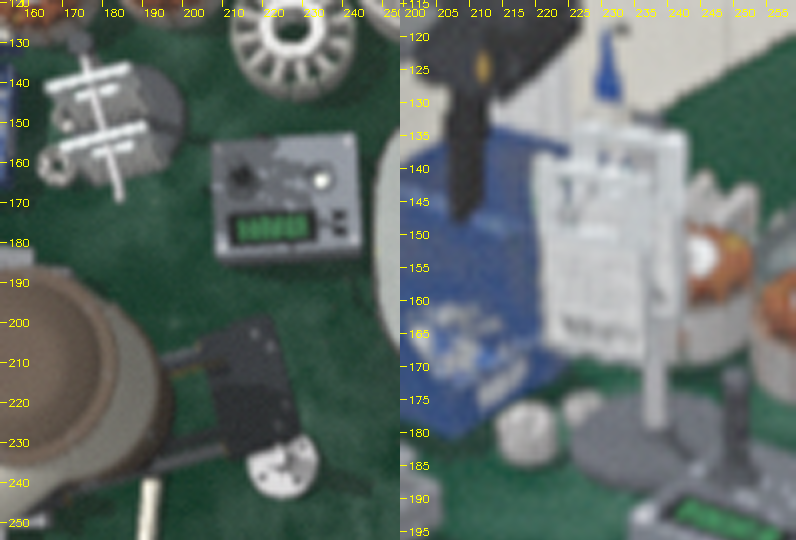

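Both tags hang on the rod, the new one (top px ~(178,153)) in front of the old (~(172,138)). The pin is home at (215,164) and the round axle is still in place. I'll hand it in.

```bash
python3 -c "
from station import *
print(finish_job())"
```

```text
the job is handed in; nothing more can be done
None
```

I handed the job in at about 60 s: counter reset with the pin back in its well, six square-flanged axles standing in the tray, and the new tag hung in front of the old one; no verdict came back.

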